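# Change the desk rail over from hanging pockets to headsets

### The job

Change the little desk rail over from pockets to headsets. First take every pocket off the rail - slide it up its keyhole until the stud's head is at the wide end, then draw it off towards you without forcing it - and stand it upright in the wooden tray. When the rail is clear, hang every headset over the rail by its headband, one ear cup in front of the rail and one behind, and leave the candle glass, the power bank and the remote control where they are.

Things in the scene. Friction and masses are not known exactly. Their poses are not given: they have to be found in the camera images.
- rail: Fixed wooden desk rail, 430 mm long. Origin: on the desk under its middle; x across it, away from the robot, y along it, z up. Upper bar: x -9 to +9 mm, z 124 to 160 mm (top), y +-215 mm. Below it a thinner strip (x -9 to +5, z 52 to 76). Iron posts at y = +-205 mm on feet 10 mm high that reach to x = +-65 mm. Studs stand out of the bar's front (-x) face.
- stud_left (a point): Steel stud on the front of the rail at its y = +120 mm, z = 142 mm; axes as the rail. This point: middle of its shank (7 mm in diameter, 7 mm long). A round head 16 mm in diameter, 4 mm thick, ends 7.5 mm in front (-x) of this point.
- stud_middle (a point): Steel stud on the front of the rail at its y = 0 mm, z = 142 mm; axes as the rail. This point: middle of its shank (7 mm in diameter, 7 mm long). A round head 16 mm in diameter, 4 mm thick, ends 7.5 mm in front (-x) of this point.
- stud_right (a point): Steel stud on the front of the rail at its y = -120 mm, z = 142 mm; axes as the rail. This point: middle of its shank (7 mm in diameter, 7 mm long). A round head 16 mm in diameter, 4 mm thick, ends 7.5 mm in front (-x) of this point.
- pocket_1_mid (a point): Centre of the sage green sheet pocket (may be absent), 58 mm wide (y), 50 deep (x), 140 tall (z up), 0.13 kg, open at top; x points to its back. Starts hung on stud_left, underside 37 mm over the desk. Side cheeks full height, 50 mm deep below, 34 mm at the top from the back: grip across both from above in the top 35 mm, 20 mm ahead of the back. Front wall 55 mm high.
- pocket_1_keyhole (a point): Centre of the wide end (24 mm round) of the keyhole in the sage green pocket's 4 mm back plate, 85 mm above its underside; axes as the pocket. From it a slot 10 mm wide rises straight; hung, the stud's shank sits in the slot's top, 20 mm above this point. Lifted 20 (+-3) mm, the stud's head passes the wide end and the pocket comes off after 15 mm along the rail's -x.
- pocket_2_mid (a point): Centre of the terracotta sheet pocket (may be absent), 58 mm wide (y), 50 deep (x), 140 tall (z up), 0.13 kg, open at top; x points to its back. Starts hung on stud_middle, underside 37 mm over the desk. Side cheeks full height, 50 mm deep below, 34 mm at the top from the back: grip across both from above in the top 35 mm, 20 mm ahead of the back. Front wall 55 mm high.
- pocket_2_keyhole (a point): Centre of the wide end (24 mm round) of the keyhole in the terracotta pocket's 4 mm back plate, 85 mm above its underside; axes as the pocket. From it a slot 10 mm wide rises straight; hung, the stud's shank sits in the slot's top, 20 mm above this point. Lifted 20 (+-3) mm, the stud's head passes the wide end and the pocket comes off after 15 mm along the rail's -x.
- pocket_3_mid (a point): Centre of the slate blue sheet pocket (may be absent), 58 mm wide (y), 50 deep (x), 140 tall (z up), 0.13 kg, open at top; x points to its back. Starts hung on stud_right, underside 37 mm over the desk. Side cheeks full height, 50 mm deep below, 34 mm at the top from the back: grip across both from above in the top 35 mm, 20 mm ahead of the back. Front wall 55 mm high.
- pocket_3_keyhole (a point): Centre of the wide end (24 mm round) of the keyhole in the slate blue pocket's 4 mm back plate, 85 mm above its underside; axes as the pocket. From it a slot 10 mm wide rises straight; hung, the stud's shank sits in the slot's top, 20 mm above this point. Lifted 20 (+-3) mm, the stud's head passes the wide end and the pocket comes off after 15 mm along the rail's -x.
- tray: Loose open wooden tray on the desk, outside 260 mm (its x) by 150 mm (its y), 28 mm high, walls and floor 5 mm thick, 0.6 kg. Origin: centre of its underside, z up. Takes three pockets in a row along its x, at about x = -75, 0 and +75 mm, their widths along its y.
- headset_1_crown (a point): Crown centre of the headband of the dark grey rigid headset, which stands on its cups: 146 mm tall, 0.18 kg. Crown: 14 mm thick, 26 mm wide (x), level over y +-36 mm, 139 mm above the cups' undersides. Cups 44 to 76 mm off in +-y, 54 wide, 62 tall. z up. Grip across the 26 mm from above; 25 mm off the centre, the fingertips pass beside the rail's bar.
- headset_2_crown (a point): Crown centre of the headband of the cream white rigid headset, which stands on its cups: 146 mm tall, 0.18 kg. Crown: 14 mm thick, 26 mm wide (x), level over y +-36 mm, 139 mm above the cups' undersides. Cups 44 to 76 mm off in +-y, 54 wide, 62 tall. z up. Grip across the 26 mm from above; 25 mm off the centre, the fingertips pass beside the rail's bar.
- candle_glass: Bystander: clear empty candle glass, 81 mm in diameter, 91 mm tall, at the left behind the tray; origin at the centre of its underside. Leave it alone.
- power_bank: Bystander: flat power bank 128 x 66 x 15 mm lying at the front, to the right of the tray; origin at the centre of its underside. Leave it alone.
- ac_remote: Bystander: beige remote control 132 x 50 x 21 mm lying at the back right; origin at the centre of its underside. Leave it alone.

How it is judged:
By the outcome, as a careful person would: the job done as asked, in the order asked, and still so for the second after the job is handed in, with the robot touching nothing.
Of pocket_1, pocket_2, pocket_3 only 2 to 3 are there at a start; the rules pass over those that are not, and their reading is None.
At some moment in a run one of tray may be knocked a few centimetres aside while the robot is not near it.
It also fails if it takes over 210 s, if anything falls off the work surface, if the arm or the gripper's body presses on something with over 40 N, if the wrist force passes 120 N, or if a joint passes its speed limit or range.

### The arm

A 7-joint arm with a two-finger parallel gripper is mounted at the origin on a cart in front of the work surface, level with it; the furniture and walls round the work are solid. World frame = base frame: x ahead of the robot, y to its left, z up, the work surface at z = 0. Lengths are in m, angles in rad, forces in N, time in s.
With the tool pointing down it reaches from about 0.4 to 0.85 m from the base axis. Payload 10.4 kg.
Tool frame: the origin (TCP) lies at the very end of the fingers, on their centre line; the grasp point (between the pads) lies 19 mm behind it (manip.grip_depth is the distance from the TCP to the grasp point, in m); z points along the fingers, x is the direction in which the jaws open and shut, and the axes are right-handed (so a half turn about z gives the same grasp; the last joint's range is limited). The gripper opens to 85 mm and grips with 20 to 120 N. Pads are 22 mm wide; open, the fingers measure 114 mm over their backs; the gripper's body (76 mm by 85 mm) begins 54 mm behind the grasp point. The pads swing forward as they close: fully open they stand 13 mm farther back than shut.
Start: joints at [1.178, 0.332, -0.065, 1.46, 0.022, 1.35, -0.088], TCP at [0.226, -0.583, 0.231] pointing down, gripper open.
Joint ranges: [-2.6, 2.6], [-0.5, 2.12], [-1.47, 1.34], [0.16, 2.42], [-1.27, 4.41], [0.06, 2.06], [-2.6, 2.6]. Speed limits (rad/s): [2.22, 2.22, 2.79, 2.79, 3.14, 3.14, 3.14].

### API

Orientations are given as a unit quaternion [x, y, z, w].
In Python, from workcell import manip, cams gives the robot as it stands. The module is installed in compiled form; this text tells all that it offers.
- The arm moves only by the tool move_arm, never from a script. Its arguments are lists of equal length, an entry for each row: "claw": the opening, from 0 (shut) to 1 (fully open); "dp": the shift along the tool's x, y, z as a fraction of full scale, a list of three; "turn": the turn, a rotation vector about the tool's x, y, z as a fraction of full scale, a list of three. A call has 1 to 8 rows; each row shifts and turns the commanded pose from where the row before left it, along the tool's axes as they then stand; what a row does not reach is not made up. Full scale, the value 1, is 200 mm for a shift and 45 degrees for a turn. A row lasts 1/12 s, in which the tool goes at most 41.7 mm and 7.16 degrees, less where a joint would pass 70% of its speed; a pose out of reach is approached as far as the arm can. A call with a number of a shift or a turn outside -1 to 1 is refused whole. A call with a gripper value outside its range is refused whole. The fingers move at their own pace and stop on an object; "grip_force" is the grip in N (left out, the last holds). Time passes only in rows, so rows that do not move let the fingers close. It gives the time, the measured TCP pose, the force and the opening at its end, in the units of the state.
- manip.get_obs(): the state, without advancing time (a new reading comes with each control period).
- cams.camera(name): name is "side" or "top"; returns the picture (480x640x3 uint8, red, green, blue); there is no depth.
- cams.camera_info(name): a dict with "fx", "fy", "cx", "cy" (pixels), "pose" (4x4, takes a point from camera to world coordinates). Camera axes: x right, y down, z forward; pixel columns grow to the right and rows downward; lengths in m; the calibration is good to about 2 mm. A picture is of the moment at which its call begins. camera_info takes no time and is no camera call.
- manip.hand_in(): hands the job in, once; it reports no verdict.
The state is a dict: "clock": time; "joint_pos": joint angles; "joint_velocities": joint speeds; "tau": joint torques, N m; "position": TCP position; "ee_rot": TCP orientation; "ft_force": force on the tool from outside, world axes, zero at the start; "torque": the same for the moment, N m; "grip_width": opening from 0.0 (shut) to 1.0 (fully open).
Only numpy, scipy, OpenCV 4.12 (cv2) and the standard library are available. Lean on these libraries where they do the work, as an engineer would, in place of code of your own. Each camera call takes 0.05 s, during which the arm holds its last target.

## Working session

There is one attempt and no reset: what is moved stays moved. The work goes in short steps, Python scripts to look and compute and a tool call to move; the robot and the scene stay as the last step left them, time stands still between calls to the robot, and variables do not carry over. Pictures are saved under pics/ and viewed, and the job is handed in when it is done.

Besides the shell and the picture viewer there is one more tool, called as name(argument=value, ...) on one line, values as JSON. move_arm: Moves the arm, as the interface text tells. Shift numbers are shares of 200 mm and turn numbers shares of 45 degrees, none past 1 either way. Its arguments: {"type":"object","properties":{"claw":{"type":"array","items":{"type":"number"}},"dp":{"type":"array","items":{"type":"array","items":{"type":"number"}}},"turn":{"type":"array","items":{"type":"array","items":{"type":"number"}}},"grip_force":{"type":"number"}},"required":["claw","dp","turn"]}

```bash
mkdir -p pics; ls; python3 - <<'E'
from workcell import manip, cams
import cv2
print(manip.get_obs()); print(manip.grip_depth)
for n in("side","top"):
    cv2.imwrite(f"pics/{n}0.png",cams.camera(n)[:,:,::-1]); i=cams.camera_info(n); print(n,i)
E
```

```text
pics
{'clock': 0.0, 'joint_pos': array([ 1.17843529,  0.33287317, -0.06467624,  1.46091446,  0.02159976,
        1.34987609, -0.08848831]), 'joint_velocities': array([ 4.77186414e-05,  1.23247363e-03,  1.39625518e-03, -1.93725177e-03,
       -4.78017869e-04,  9.35682968e-04, -1.40519189e-03]), 'tau': array([-1.01883626e-03, -6.25449228e+01,  4.81668301e-02, -3.91611850e+01,
        1.60111045e-02,  9.85017599e-03,  1.46341392e-05]), 'position': array([ 0.22572505, -0.58243389,  0.23052787]), 'ee_rot': array([ 8.25045736e-01, -5.65065537e-01, -5.86457830e-04, -3.59562679e-04]), 'ft_force': array([-0.74048563,  0.18785213,  0.49785186]), 'torque': array([-0.02554116,  0.02625769,  0.07303255]), 'grip_width': 1.0007732863315595}
0.0187
side {'fx': 546.1082244967319, 'fy': 546.1082244967319, 'cx': 323.45564523220366, 'cy': 252.8971393983657, 'pose': array([[-9.99937354e-01, -1.11923361e-02, -1.43154939e-04,
         5.61515847e-01],
       [-5.93187826e-03,  5.40720531e-01, -8.41181383e-01,
         1.00857631e+00],
       [ 9.49219157e-03, -8.41127837e-01, -5.40753049e-01,
         7.49604532e-01],
       [ 0.00000000e+00,  0.00000000e+00,  0.00000000e+00,
         1.00000000e+00]])}
top {'fx': 444.93523499503215, 'fy': 444.93523499503215, 'cx': 314.64126169247703, 'cy': 236.3096583671383, 'pose': array([[ 0.02568986, -0.98718548,  0.15749556,  0.40966267],
       [-0.99926781, -0.02982718, -0.023962  ,  0.02750426],
       [ 0.02835259, -0.15676466, -0.98722894,  1.1051853 ],
       [ 0.        ,  0.        ,  0.        ,  1.        ]])}
```

View pics/side0.png

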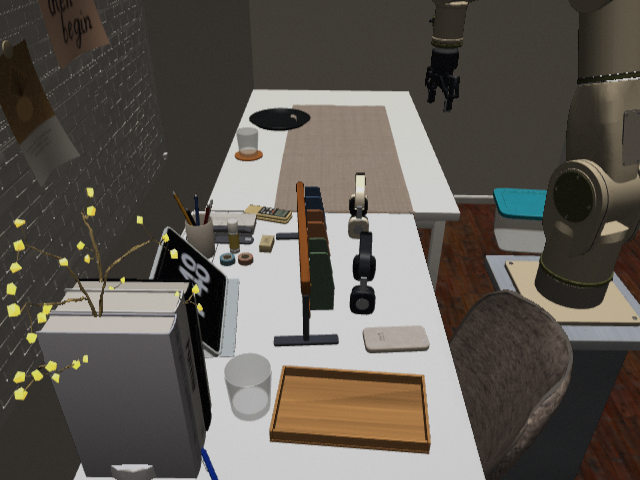

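View pics/top0.png

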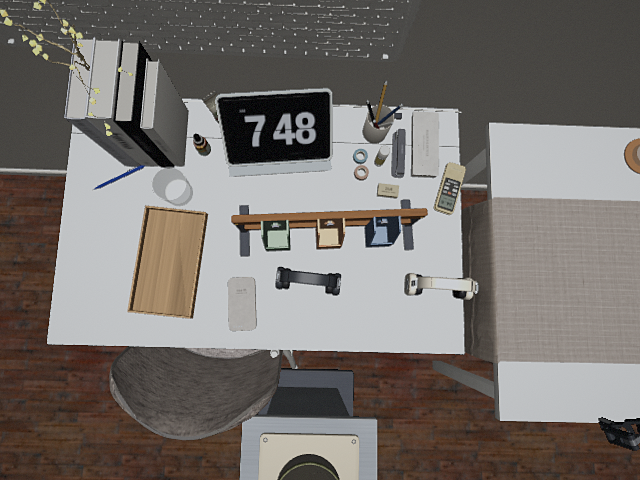

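```bash
python3 - <<'E'
import cv2
a=cv2.imread("pics/top0.png")
cv2.imwrite("pics/t_a.png",cv2.resize(a[190:350,110:310],None,fx=4,fy=3.75,interpolation=2)[:600])
cv2.imwrite("pics/t_b.png",cv2.resize(a[180:330,290:490],None,fx=4,fy=4,interpolation=2))
a=cv2.imread("pics/side0.png")
cv2.imwrite("pics/s_a.png",cv2.resize(a[170:350,260:440],None,fx=3.33,fy=3.33,interpolation=2))
E
```

```text
(no output)
```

View pics/t_a.png

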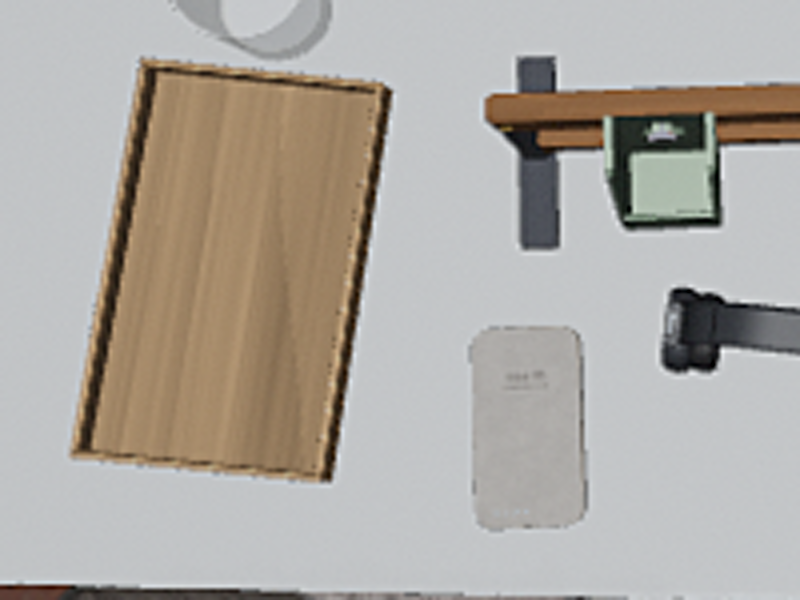

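View pics/t_b.png

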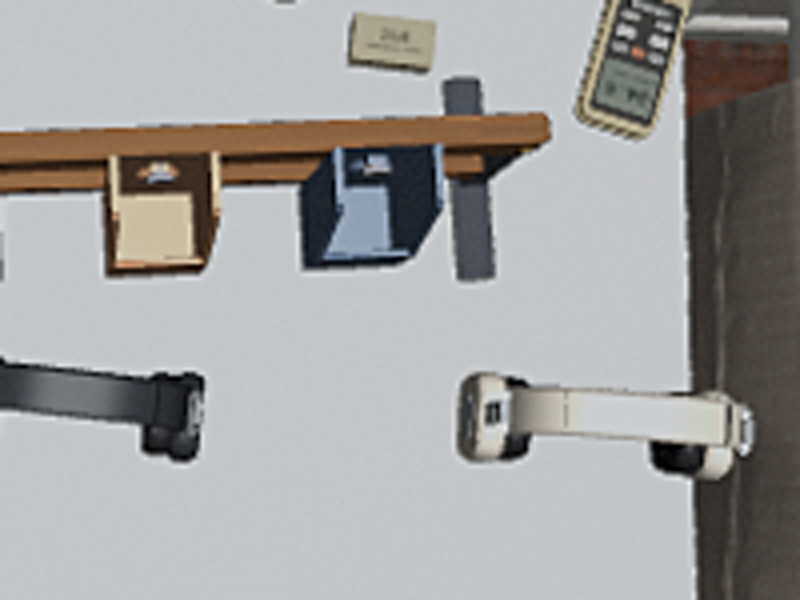

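View pics/s_a.png

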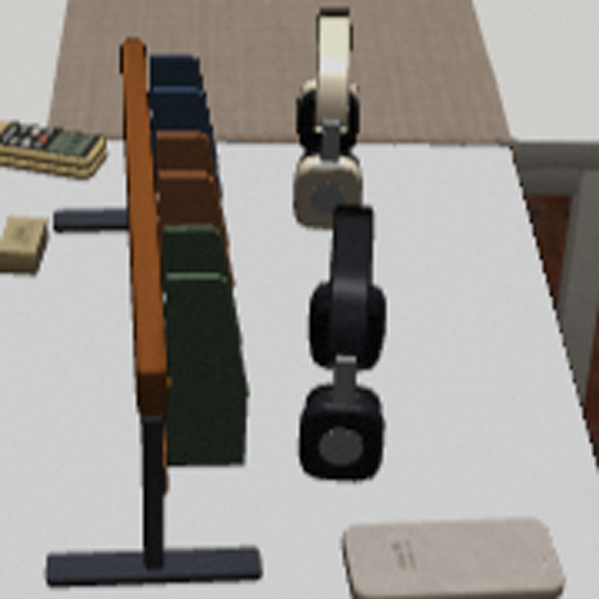

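```bash
cat > h.py <<'E'
import numpy as np
from workcell import manip, cams
def ray(n,u,v):
    i=cams.camera_info(n);P=i["pose"]
    d=P[:3,:3]@np.array([(u-i["cx"])/i["fx"],(v-i["cy"])/i["fy"],1.]);return P[:3,3],d
def cast(n,u,v,z):
    o,d=ray(n,u,v);return o+d*(z-o[2])/d[2]
def proj(n,p):
    i=cams.camera_info(n);P=i["pose"];q=P[:3,:3].T@(np.array(p)-P[:3,3]);return np.array([i["fx"]*q[0]/q[2]+i["cx"],i["fy"]*q[1]/q[2]+i["cy"]])
E
python3 - <<'E'
from h import *
np.set_printoptions(precision=4,suppress=True)
A=lambda x,y,z:cast("top",110+x/4-.4,190+y/3.75-.4,z)
B=lambda x,y,z:cast("top",290+x/4-.4,180+y/4-.4,z)
S=lambda x,y,z:cast("side",260+x/3.33-.35,170+y/3.33-.35,z)
print("railback",A(490,95,.16),B(548,114,.16))
print("feet L", A(518,57,.01),A(556,57,.01),A(521,249,.01),A(559,249,.01))
print("feet R", B(443,79,.01),B(481,79,.01),B(458,280,.01),B(496,280,.01))
print("tray",*[A(x,y,.028) for x,y in((145,59),(390,88),(330,482),(73,457))])
print("p1 top",A(605,115,.177),A(716,112,.177))
print("p2 top",B(108,153,.177),B(218,150,.177))
print("p3 top",B(332,147,.177),B(441,144,.177))
print("hs2 top band", B(515,390,.146),B(725,396,.146),B(725,446,.146),B(515,430,.146))
print("hs1 band",A(720,305,.146),A(720,345,.146), B(150,377,.146),B(150,417,.146))
print("side: railtop near", S(138,375,.16),S(165,375,.16),"far",S(122,40,.16),S(143,40,.16))
print("hs1 side crown", S(334,208,.146),S(372,208,.146)," hs2",S(320,10,.146),S(352,12,.146))
E
```

```text
railback [0.6017 0.1838 0.16  ] [ 0.6304 -0.239   0.16  ]
feet L [0.6587 0.1925 0.01  ] [0.6595 0.1688 0.01  ] [0.5297 0.1839 0.01  ] [0.5304 0.1606 0.01  ]
feet R [ 0.686  -0.2144  0.01  ] [ 0.6868 -0.2387  0.01  ] [ 0.5576 -0.2232  0.01  ] [ 0.5583 -0.2471  0.01  ]
tray [0.6459 0.4173 0.028 ] [0.6313 0.2669 0.028 ] [0.3769 0.2861 0.028 ] [0.3886 0.4377 0.028 ]
p1 top [0.5887 0.1198 0.177 ] [0.5923 0.0612 0.177 ]
p2 top [0.5976 0.0018 0.177 ] [ 0.6011 -0.0568  0.177 ]
p3 top [ 0.6046 -0.1177  0.177 ] [ 0.6081 -0.1763  0.177 ]
hs2 top band [ 0.48   -0.2228  0.146 ] [ 0.4799 -0.3376  0.146 ] [ 0.4529 -0.3368  0.146 ] [ 0.4585 -0.2225  0.146 ]
hs1 band [0.4856 0.0562 0.146 ] [0.4627 0.0554 0.146 ] [ 0.4816 -0.0248  0.146 ] [ 0.4601 -0.0252  0.146 ]
side: railtop near [0.6019 0.1922 0.16  ] [0.587 0.192 0.16 ] far [ 0.6313 -0.2368  0.16  ] [ 0.6155 -0.2372  0.16  ]
hs1 side crown [ 0.4825 -0.0156  0.146 ] [ 0.4576 -0.0162  0.146 ]  hs2 [ 0.478  -0.3258  0.146 ] [ 0.4527 -0.3227  0.146 ]
```

```bash
cat >> h.py <<'E'
from scipy.spatial.transform import Rotation as R
def yaw():
    x=R.from_quat(manip.get_obs()["ee_rot"]).as_matrix()[:,0]; return np.degrees(np.arctan2(x[1],x[0]))
RC=np.array([.6077,-.0275]); TH=np.radians(3.87)
def rail(x,y): return RC+x*np.array([np.cos(TH),np.sin(TH)])+y*np.array([-np.sin(TH),np.cos(TH)])
def plan(p,yawdeg=None,step=.19):
    o=manip.get_obs();M=R.from_quat(o["ee_rot"]).as_matrix()
    Mt=M
    y0=yaw()
    if yawdeg is not None:
        xd=np.array([np.cos(np.radians(yawdeg)),np.sin(np.radians(yawdeg)),0]);z=np.array([0,0,-1.])
        Mt=np.array([xd,np.cross(z,xd),z]).T
        rv=R.from_matrix(M.T@Mt).as_rotvec()/np.radians(45); n=max(1,int(np.ceil(np.linalg.norm(rv)/.15)))
        print("turn rows",n,np.round(rv/n,3))
    for q in np.atleast_2d(p):
        d=Mt.T@(q-o["position"])/.2; n=int(np.ceil(np.linalg.norm(d)/step)); print("shift rows",n,np.round(d/max(n,1),3)); o["position"]=np.array(q)
    print("pos",manip.get_obs()["position"].round(4),"yaw",round(y0,2),"F",manip.get_obs()["ft_force"].round(1),"q",manip.get_obs()["joint_pos"].round(2))
E
python3 - <<'E'
from h import *
g=rail(-.030,.12);print(g)
plan([[*g,.235],[*g,.141]],3.87-90)
E
```

```text
[0.56966926 0.09020158]
turn rows 3 [0.    0.001 0.128]
shift rows 20 [-0.162 -0.097 -0.001]
shift rows 3 [0.    0.    0.157]
pos [ 0.2258 -0.5824  0.2306] yaw -68.81 F [ 1.1 -0.4 -0.5] q [ 1.18  0.33 -0.06  1.46  0.02  1.35 -0.09]
```

move_arm(claw=[1, 1, 1, 1, 1, 1, 1, 1], dp=[[0, 0, 0], [0, 0, 0], [0, 0, 0], [-0.162, -0.097, 0], [-0.162, -0.097, 0], [-0.162, -0.097, 0], [-0.162, -0.097, 0], [-0.162, -0.097, 0]], turn=[[0, 0, 0.128], [0, 0, 0.128], [0, 0, 0.128], [0, 0, 0], [0, 0, 0], [0, 0, 0], [0, 0, 0], [0, 0, 0]])

```text
clock: 0.77
position: [0.312, -0.4127, 0.231]
ee_rot: [0.731, -0.683, -0.0, 0.0]
ft_force: [1.4, -0.9, -0.6]
grip_width: 1.0
```

move_arm(claw=[1, 1, 1, 1, 1, 1, 1, 1], dp=[[-0.162, -0.097, 0], [-0.162, -0.097, 0], [-0.162, -0.097, 0], [-0.162, -0.097, 0], [-0.162, -0.097, 0], [-0.162, -0.097, 0], [-0.162, -0.097, 0], [-0.162, -0.097, 0]], turn=[[0, 0, 0], [0, 0, 0], [0, 0, 0], [0, 0, 0], [0, 0, 0], [0, 0, 0], [0, 0, 0], [0, 0, 0]])

```text
clock: 1.43
position: [0.4491, -0.1436, 0.2313]
ee_rot: [0.731, -0.683, 0.0, 0.0]
ft_force: [0.9, -0.6, 0.1]
grip_width: 0.999
```

```bash
python3 - <<'E'
from h import *
g=rail(-.030,.12)
plan([[*g,.235],[*g,.141]],3.87-90)
E
```

```text
turn rows 1 [ 0.    -0.     0.001]
shift rows 7 [-0.161 -0.097 -0.003]
shift rows 3 [0.    0.    0.157]
pos [ 0.4491 -0.1436  0.2313] yaw -86.1 F [ 0.9 -0.6  0.1] q [ 0.66  0.02 -0.44  1.83  0.01  1.3  -1.29]
```

move_arm(claw=[1, 1, 1, 1, 1, 1, 1, 1], dp=[[-0.161, -0.097, -0.003], [-0.161, -0.097, -0.003], [-0.161, -0.097, -0.003], [-0.161, -0.097, -0.003], [-0.161, -0.097, -0.003], [-0.161, -0.097, -0.003], [-0.161, -0.097, -0.003], [0, 0, 0]], turn=[[0, 0, 0], [0, 0, 0], [0, 0, 0], [0, 0, 0], [0, 0, 0], [0, 0, 0], [0, 0, 0], [0, 0, 0]])

```text
clock: 2.1
position: [0.5696, 0.0967, 0.2349]
ee_rot: [0.734, -0.68, -0.002, -0.001]
ft_force: [-1.6, 1.0, 0.1]
grip_width: 1.001
```

```bash
python3 - <<'E'
from h import *
import cv2
g=rail(-.030,.12)
plan([[*g,.235],[*g,.141]],3.87-90)
for n in("side","top"):cv2.imwrite(f"pics/{n}1.png",cv2.resize(cams.camera(n)[150:350,150:450,::-1],None,fx=2.6,fy=2.6))
E
```

```text
turn rows 1 [0.    0.005 0.011]
shift rows 1 [ 0.033  0.002 -0.   ]
shift rows 3 [0.    0.    0.157]
pos [0.5696 0.0967 0.2349] yaw -85.63 F [-1.6  1.   0.1] q [ 0.29  0.29 -0.65  1.56  0.17  1.35 -1.87]
```

View pics/side1.png

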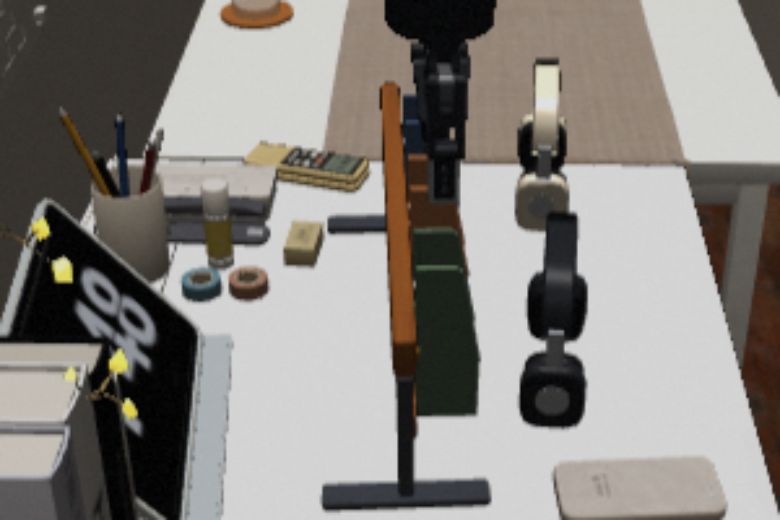

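View pics/top1.png

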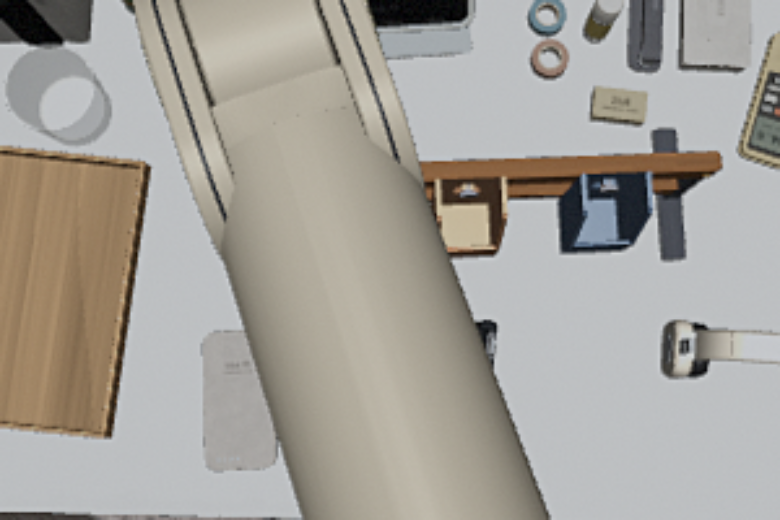

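move_arm(claw=[1, 1, 1, 1, 1, 1, 1, 1], dp=[[0, 0, -0.05], [0, 0, 0], [0, 0, 0], [0, 0, 0], [0, 0, 0], [0, 0, 0], [0, 0, 0], [0, 0, 0]], turn=[[0, 0, -0.15], [0, 0, -0.15], [0, 0, -0.15], [0, 0, -0.15], [0, 0, -0.15], [0, 0, -0.15], [0, 0, -0.15], [0, 0, -0.15]])

```text
clock: 2.87
position: [0.5687, 0.0869, 0.2453]
ee_rot: [0.962, -0.275, 0.0, 0.001]
ft_force: [1.3, 0.2, 0.4]
grip_width: 1.0
```

move_arm(claw=[1, 1, 1, 1, 1, 1, 1, 1], dp=[[0, 0, 0], [0, 0, 0], [0, 0, 0], [0, 0, 0], [0, 0, 0], [0, 0, 0], [0, 0, 0], [0, 0, 0]], turn=[[0, 0, -0.15], [0, 0, -0.15], [0, 0, -0.15], [0, 0, -0.15], [0, 0, -0.15], [0, 0, -0.15], [0, 0, -0.15], [0, 0, -0.15]])

```text
clock: 3.53
position: [0.5687, 0.0869, 0.2453]
ee_rot: [0.981, 0.192, -0.0, 0.001]
ft_force: [-0.6, -0.3, 0.3]
grip_width: 0.998
```

move_arm(claw=[1, 1, 1, 1, 1, 1, 1, 1], dp=[[0, 0, 0], [0, 0, 0], [0, 0, 0], [0, 0, 0], [0, 0, 0], [0, 0, 0], [0, 0, 0], [0, 0, 0]], turn=[[0, 0, -0.15], [0, 0, -0.15], [0, 0, -0.15], [0, 0, -0.15], [0, 0, -0.15], [0, 0, -0.15], [0, 0, -0.15], [0, 0, -0.15]])

```text
clock: 4.2
position: [0.5687, 0.0869, 0.2452]
ee_rot: [0.787, 0.616, -0.001, 0.001]
ft_force: [0.1, 0.6, -0.2]
grip_width: 0.999
```

```bash
python3 - <<'E'
from h import *
g=rail(-.030,.12)
plan([[*g,.235],[*g,.141]],3.87+90)
E
```

```text
turn rows 3 [-0.     0.001 -0.131]
shift rows 1 [0.016 0.006 0.051]
shift rows 3 [0.    0.    0.157]
pos [0.5687 0.0869 0.2452] yaw 76.12 F [ 0.1  0.6 -0.2] q [ 0.61  0.4  -1.08  1.53  0.36  1.42  0.84]
```

move_arm(claw=[1, 1, 1, 1, 1], dp=[[0, 0, 0], [0, 0, 0], [0, 0, 0], [0.016, 0.006, 0.051], [0, 0, 0]], turn=[[0, 0, -0.131], [0, 0, -0.131], [0, 0, -0.131], [0, 0, 0], [0, 0, 0]])

```text
clock: 4.62
position: [0.5693, 0.091, 0.2332]
ee_rot: [0.686, 0.727, -0.001, -0.0]
ft_force: [-0.1, 0.0, -0.1]
grip_width: 0.998
```

```bash
python3 - <<'E'
from h import *
g=rail(-.030,.12)
plan([[*g,.235],[*g,.141]],3.87+90)
E
```

```text
turn rows 1 [-0.003  0.001 -0.012]
shift rows 1 [-0.004  0.002 -0.009]
shift rows 3 [0.    0.    0.157]
pos [0.5693 0.091  0.2332] yaw 93.34 F [-0.1  0.  -0.1] q [ 0.64  0.44 -1.13  1.55  0.4   1.41  1.1 ]
```

move_arm(claw=[1, 1, 1, 1, 1, 1], dp=[[-0.004, 0.002, 0.11], [0, 0, 0.11], [0, 0, 0.11], [0, 0, 0.11], [0, 0, 0.02], [0, 0, 0]], turn=[[0, 0, -0.012], [0, 0, 0], [0, 0, 0], [0, 0, 0], [0, 0, 0], [0, 0, 0]])

```text
clock: 5.12
position: [0.5694, 0.0906, 0.142]
ee_rot: [0.682, 0.731, -0.001, -0.001]
ft_force: [-0.2, -0.5, 0.5]
grip_width: 1.001
```

```bash
python3 - <<'E'
from h import *
import cv2
g=rail(-.030,.12)
plan([[*g,.141]],3.87+90)
for n in("side",):cv2.imwrite(f"pics/{n}2.png",cv2.resize(cams.camera(n)[180:340,260:420,::-1],None,fx=3.5,fy=3.5))
E
```

```text
turn rows 1 [-0.004  0.001  0.003]
shift rows 1 [-0.002  0.001  0.005]
pos [0.5694 0.0906 0.142 ] yaw 93.99 F [-0.2 -0.5  0.5] q [ 0.6   0.52 -1.08  1.66  0.48  1.26  1.06]
```

View pics/side2.png

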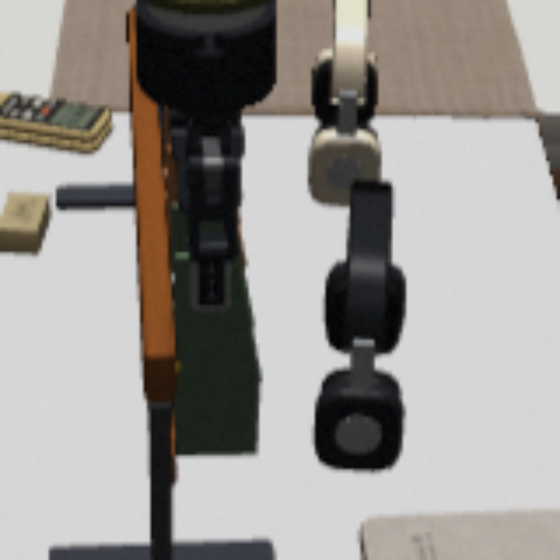

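move_arm(claw=[0.8, 0.7, 0.6, 0.5, 0.5, 0.5], dp=[[0, 0, 0], [0, 0, 0], [0, 0, 0], [0, 0, 0], [0, 0, 0], [0, 0, 0]], turn=[[0, 0, 0], [0, 0, 0], [0, 0, 0], [0, 0, 0], [0, 0, 0], [0, 0, 0]], grip_force=25)

```text
clock: 5.67
position: [0.5711, 0.0915, 0.1446]
ee_rot: [0.681, 0.732, 0.001, 0.001]
ft_force: [-0.8, -0.9, 7.4]
grip_width: 0.673
```

move_arm(claw=[0.5, 0.5, 0.5], dp=[[0, 0, 0], [0, 0, 0], [0, 0, 0]], turn=[[0, 0, 0], [0, 0, 0], [0, 0, 0]])

```text
clock: 5.92
position: [0.5711, 0.0915, 0.1446]
ee_rot: [0.681, 0.732, 0.001, 0.001]
ft_force: [-0.2, -0.2, 6.3]
grip_width: 0.673
```

move_arm(claw=[0.5, 0.5, 0.5, 0.5, 0.5, 0.5], dp=[[0, 0, -0.025], [0, 0, -0.025], [0, 0, -0.025], [0, 0, -0.025], [0, 0, 0], [0, 0, 0]], turn=[[0, 0, 0], [0, 0, 0], [0, 0, 0], [0, 0, 0], [0, 0, 0], [0, 0, 0]])

```text
clock: 6.42
position: [0.5705, 0.0912, 0.1636]
ee_rot: [0.681, 0.732, 0.0, 0.0]
ft_force: [0.4, 0.2, -1.5]
grip_width: 0.673
```

```bash
python3 - <<'E'
from h import *
import cv2
g=rail(-.030,.12)
plan([[*g,.165]],3.87+90)
for n in("side",):cv2.imwrite(f"pics/{n}3.png",cv2.resize(cams.camera(n)[180:340,260:420,::-1],None,fx=3.5,fy=3.5))
E
```

```text
turn rows 1 [0.001 0.    0.006]
shift rows 1 [-0.005 -0.005 -0.007]
pos [0.5705 0.0912 0.1636] yaw 94.13 F [ 0.4  0.2 -1.5] q [ 0.61  0.5  -1.1   1.64  0.46  1.29  1.08]
```

View pics/side3.png

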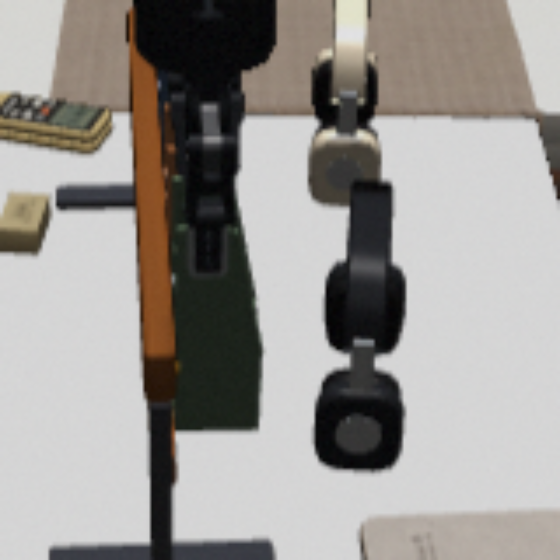

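move_arm(claw=[0.5, 0.5, 0.5, 0.5, 0.5], dp=[[0, 0, -0.005], [0, -0.02, 0], [0, -0.02, 0], [0, -0.02, 0], [0, 0, 0]], turn=[[0, 0, 0], [0, 0, 0], [0, 0, 0], [0, 0, 0], [0, 0, 0]])

```text
clock: 6.88
position: [0.5575, 0.0904, 0.1642]
ee_rot: [0.681, 0.732, -0.0, 0.0]
ft_force: [0.2, -0.3, -1.6]
grip_width: 0.676
```

Free so far (13 mm, no force). Continue out and look.

move_arm(claw=[0.5, 0.5, 0.5, 0.5, 0.5], dp=[[0, -0.02, 0], [0, -0.04, 0], [0, -0.04, 0], [0, 0, 0], [0, 0, 0]], turn=[[0, 0, 0], [0, 0, 0], [0, 0, 0], [0, 0, 0], [0, 0, 0]])

```text
clock: 7.3
position: [0.5381, 0.0886, 0.1645]
ee_rot: [0.681, 0.732, -0.0, 0.0]
ft_force: [0.1, -0.1, -0.6]
grip_width: 0.675
```

```bash
python3 - <<'E'
from h import *
import cv2
t=np.array([.5107,.352]);a=np.radians(-4.5)
g=t+.075*np.array([np.cos(a),np.sin(a)])
# pocket centre is 5mm ahead of grip (-x back): grip is 20 from back, centre 25 from back -> grip = centre + 5 mm along pocket x
g5=g+.005*np.array([np.cos(a),np.sin(a)])
print(g5)
p=manip.get_obs()["position"]
plan([[p[0],p[1],.29],[*g5,.29]],90-4.5)
for n in("side",):cv2.imwrite(f"pics/{n}4.png",cv2.resize(cams.camera(n)[180:340,260:420,::-1],None,fx=3.5,fy=3.5))
E
```

```text
[0.59045339 0.34572327]
turn rows 2 [0.    0.001 0.096]
shift rows 4 [ 0.     0.    -0.157]
shift rows 7 [0.186 0.023 0.   ]
pos [0.5381 0.0886 0.1645] yaw 94.13 F [ 0.1 -0.1 -0.6] q [ 0.69  0.43 -1.14  1.72  0.41  1.26  1.09]
```

View pics/side4.png

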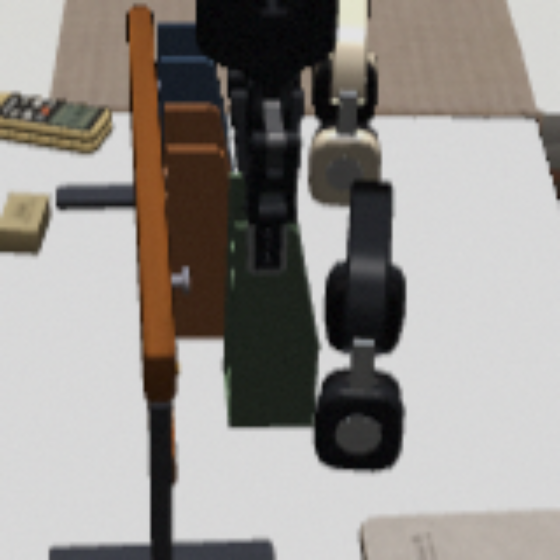

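move_arm(claw=[0.5, 0.5, 0.5, 0.5, 0.5, 0.5, 0.5, 0.5], dp=[[0, 0, -0.157], [0, 0, -0.157], [0, 0, -0.157], [0, 0, -0.157], [0, 0, 0], [0, 0, 0], [0.186, 0.023, 0], [0.186, 0.023, 0]], turn=[[0, 0, 0], [0, 0, 0], [0, 0, 0], [0, 0, 0], [0, 0, 0.096], [0, 0, 0.096], [0, 0, 0], [0, 0, 0]])

```text
clock: 8.02
position: [0.555, 0.16, 0.29]
ee_rot: [0.737, 0.676, -0.0, 0.001]
ft_force: [0.9, 0.5, -1.0]
grip_width: 0.675
```

move_arm(claw=[0.5, 0.5, 0.5, 0.5, 0.5, 0.5, 0.5], dp=[[0.186, 0.023, 0], [0.186, 0.023, 0], [0.186, 0.023, 0], [0.186, 0.023, 0], [0.186, 0.023, 0], [0, 0, 0], [0, 0, 0]], turn=[[0, 0, 0], [0, 0, 0], [0, 0, 0], [0, 0, 0], [0, 0, 0], [0, 0, 0], [0, 0, 0]])

```text
clock: 8.6
position: [0.5895, 0.3498, 0.2888]
ee_rot: [0.733, 0.681, -0.0, -0.001]
ft_force: [-0.2, -1.4, -1.7]
grip_width: 0.676
```

```bash
python3 - <<'E'
from h import *
import cv2
plan([[.5905,.3457,.29]],90-4.5)
for n in("side","top"):cv2.imwrite(f"pics/{n}5.png",cams.camera(n)[:,:,::-1])
E
```

```text
turn rows 1 [-0.003 -0.001  0.007]
shift rows 1 [-0.02   0.006 -0.006]
pos [0.5895 0.3498 0.2888] yaw 85.8 F [-0.2 -1.4 -1.7] q [ 0.    0.65 -1.05  1.14  0.55  1.63  0.59]
```

View pics/side5.png

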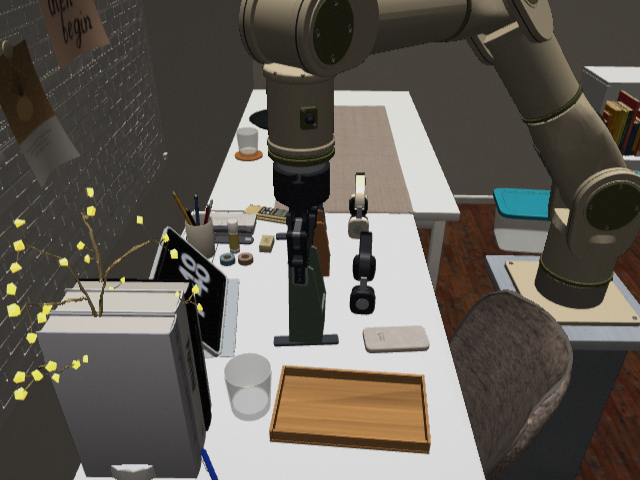

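View pics/top5.png

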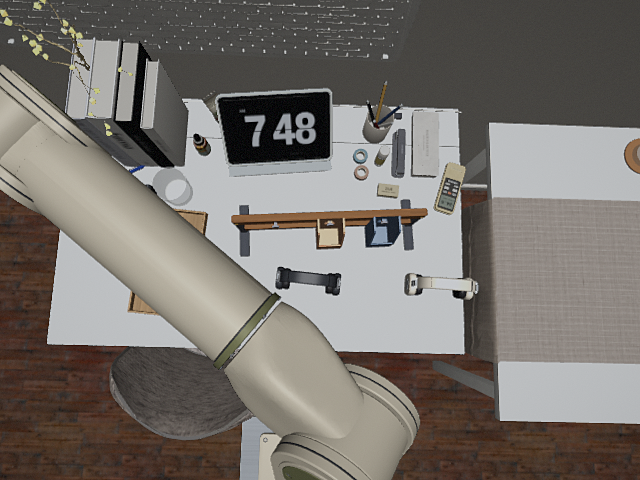

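```bash
python3 - <<'E'
from h import *
print(cast("side",250,415,0),cast("side",248,362,.091),cast("top",174,203,.091),cast("top",167,180,0),cast("top",172,170,.0))
plan([[.5885,.3457,.125],[.5885,.3457,.113]],90-4.5)
E
```

```text
[0.68558165 0.36484972 0.        ] [0.68744978 0.32935585 0.091     ] [0.63968554 0.33052036 0.091     ] [0.71957043 0.37982973 0.        ] [ 7.46324627e-01  3.69226951e-01 -2.22044605e-16]
turn rows 1 [-0.     0.001 -0.001]
shift rows 5 [-0.    -0.003  0.165]
shift rows 1 [0.   0.   0.06]
pos [0.5914 0.3458 0.2895] yaw 85.47 F [ 0.8  0.9 -2. ] q [ 0.01  0.65 -1.04  1.14  0.55  1.63  0.59]
```

move_arm(claw=[0.5, 0.5, 0.5, 0.5, 0.5, 0.5, 0.5], dp=[[0, -0.015, 0.165], [0, 0, 0.165], [0, 0, 0.165], [0, 0, 0.165], [0, 0, 0.16], [0, 0, 0.03], [0, 0, 0]], turn=[[0, 0, 0], [0, 0, 0], [0, 0, 0], [0, 0, 0], [0, 0, 0], [0, 0, 0], [0, 0, 0]])

```text
clock: 9.28
position: [0.5882, 0.3436, 0.1182]
ee_rot: [0.735, 0.678, -0.002, 0.0]
ft_force: [-0.8, -0.4, -1.0]
grip_width: 0.676
```

```bash
python3 - <<'E'
from h import *
import cv2
plan([[.5885,.3457,.113]],90-4.5)
for n in("side",):cv2.imwrite(f"pics/{n}6.png",cv2.resize(cams.camera(n)[280:460,220:460,::-1],None,fx=3,fy=3))
E
```

```text
turn rows 1 [-0.003  0.003 -0.003]
shift rows 1 [0.011 0.001 0.026]
pos [0.5882 0.3436 0.1182] yaw 85.35 F [-0.8 -0.4 -1. ] q [ 0.04  0.75 -0.99  1.38  0.62  1.34  0.52]
```

View pics/side6.png

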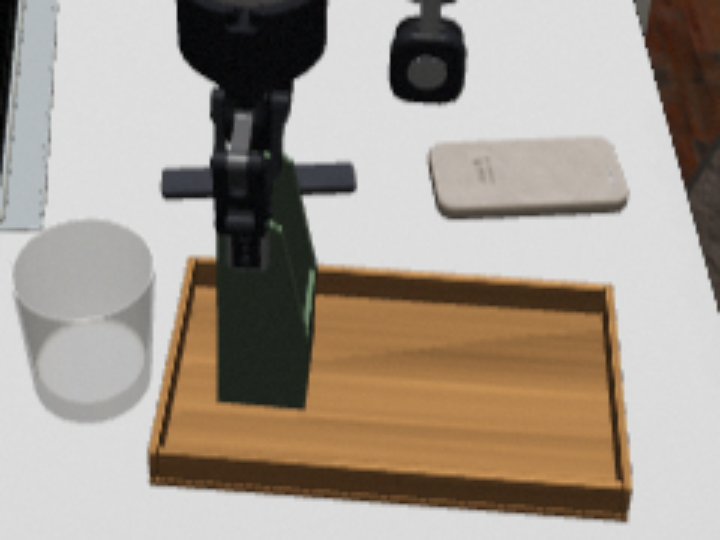

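move_arm(claw=[0.5, 0.5, 0.5, 0.5], dp=[[0, 0, 0.015], [0, 0, 0.01], [0, 0, 0], [0, 0, 0]], turn=[[0, 0, 0], [0, 0, 0], [0, 0, 0], [0, 0, 0]])

```text
clock: 9.67
position: [0.5884, 0.3465, 0.1159]
ee_rot: [0.734, 0.679, 0.001, 0.0]
ft_force: [-0.0, 0.8, -1.7]
grip_width: 0.675
```

move_arm(claw=[0.5, 0.5, 0.5, 0.5], dp=[[0, 0, 0.01], [0, 0, 0.008], [0, 0, 0], [0, 0, 0]], turn=[[0, 0, 0], [0, 0, 0], [0, 0, 0], [0, 0, 0]])

```text
clock: 10.0
position: [0.5895, 0.3466, 0.1137]
ee_rot: [0.735, 0.678, 0.002, 0.001]
ft_force: [0.5, -2.0, 11.3]
grip_width: 0.673
```

move_arm(claw=[0.7, 0.8, 0.9, 1, 1, 1, 1, 1], dp=[[0, 0, -0.005], [0, 0, 0], [0, 0, 0], [0, 0, 0], [0, 0, -0.03], [0, 0, -0.1], [0, 0, -0.15], [0, 0, -0.15]], turn=[[0, 0, 0], [0, 0, 0], [0, 0, 0], [0, 0, 0], [0, 0, 0], [0, 0, 0], [0, 0, 0], [0, 0, 0]])

```text
clock: 10.67
position: [0.5876, 0.346, 0.1989]
ee_rot: [0.734, 0.679, -0.001, -0.0]
ft_force: [1.0, 0.2, 1.1]
grip_width: 0.999
```

```bash
python3 - <<'E'
from h import *
import cv2
g=rail(-.030,0)
p=manip.get_obs()["position"]
plan([[p[0],p[1],.245],[*g,.245],[*g,.142]],3.87+90)
for n in("side",):cv2.imwrite(f"pics/{n}7.png",cv2.resize(cams.camera(n)[280:460,220:460,::-1],None,fx=3,fy=3))
E
```

```text
turn rows 2 [-0.001  0.    -0.093]
shift rows 2 [ 0.     0.    -0.115]
shift rows 10 [-0.187 -0.018  0.   ]
shift rows 3 [0.    0.    0.172]
pos [0.5876 0.346  0.1989] yaw 85.51 F [1.  0.2 1.1] q [ 0.04  0.69 -1.03  1.29  0.58  1.47  0.56]
```

View pics/side7.png

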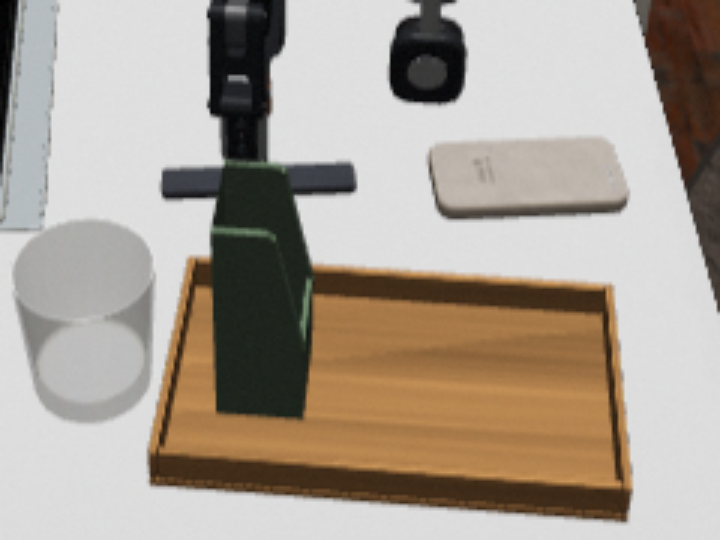

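move_arm(claw=[1, 1, 1, 1, 1, 1, 1, 1], dp=[[0, 0, -0.115], [0, 0, -0.115], [0, 0, 0], [0, 0, 0], [-0.187, -0.018, 0], [-0.187, -0.018, 0], [-0.187, -0.018, 0], [-0.187, -0.018, 0]], turn=[[0, 0, 0], [0, 0, 0], [0, 0, -0.093], [0, 0, -0.093], [0, 0, 0], [0, 0, 0], [0, 0, 0], [0, 0, 0]])

```text
clock: 11.38
position: [0.5833, 0.1947, 0.2443]
ee_rot: [0.683, 0.731, -0.0, 0.0]
ft_force: [1.6, 0.1, 0.8]
grip_width: 1.002
```

move_arm(claw=[1, 1, 1, 1, 1, 1, 1, 1], dp=[[-0.187, -0.018, 0], [-0.187, -0.018, 0], [-0.187, -0.018, 0], [-0.187, -0.018, 0], [-0.187, -0.018, 0], [-0.187, -0.018, 0], [0, 0, 0], [0, 0, 0]], turn=[[0, 0, 0], [0, 0, 0], [0, 0, 0], [0, 0, 0], [0, 0, 0], [0, 0, 0], [0, 0, 0], [0, 0, 0]])

```text
clock: 12.05
position: [0.5774, -0.0323, 0.2442]
ee_rot: [0.685, 0.729, -0.0, 0.0]
ft_force: [0.1, 0.2, -0.3]
grip_width: 1.0
```

```bash
python3 - <<'E'
from h import *
g=rail(-.030,0)
plan([[*g,.245],[*g,.142]],3.87+90)
E
```

```text
turn rows 1 [-0.     0.001 -0.007]
shift rows 1 [ 0.014  0.003 -0.004]
shift rows 3 [0.    0.    0.172]
pos [ 0.5774 -0.0323  0.2442] yaw 93.56 F [ 0.1  0.2 -0.3] q [ 0.87  0.45 -1.17  1.53  0.42  1.44  1.31]
```

move_arm(claw=[1, 1, 1, 1, 1, 1, 1], dp=[[0.016, 0.002, 0.11], [0, 0, 0.12], [0, 0, 0.12], [0, 0, 0.12], [0, 0, 0.04], [0, 0, 0], [0, 0, 0]], turn=[[0, 0, -0.007], [0, 0, 0], [0, 0, 0], [0, 0, 0], [0, 0, 0], [0, 0, 0], [0, 0, 0]])

```text
clock: 12.63
position: [0.5778, -0.025, 0.1432]
ee_rot: [0.68, 0.733, 0.0, 0.0]
ft_force: [-0.0, 0.2, 1.0]
grip_width: 1.001
```

```bash
python3 - <<'E'
from h import *
import cv2
g=rail(-.030,0)
plan([[*g,.142]],3.87+90)
for n in("side",):cv2.imwrite(f"pics/{n}8.png",cv2.resize(cams.camera(n)[160:340,260:440,::-1],None,fx=3.3,fy=3.3))
E
```

```text
turn rows 1 [ 0.001 -0.     0.009]
shift rows 1 [-0.023 -0.002  0.006]
pos [ 0.5778 -0.025   0.1432] yaw 94.25 F [-0.   0.2  1. ] q [ 0.82  0.54 -1.11  1.66  0.5   1.27  1.25]
```

View pics/side8.png

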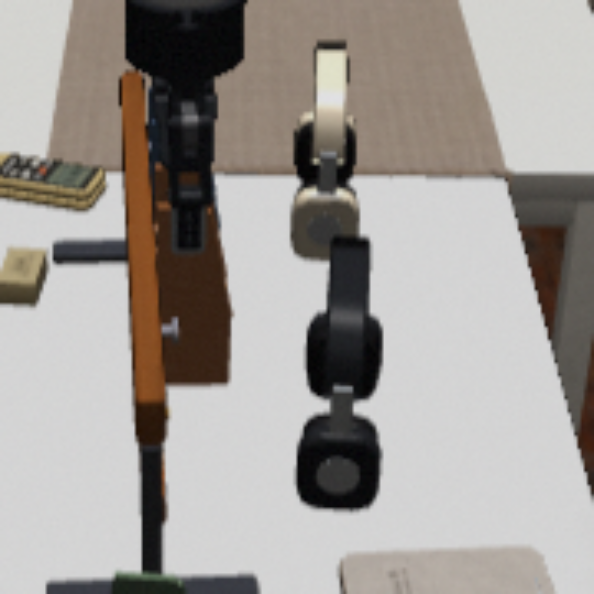

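move_arm(claw=[1, 0.8, 0.6, 0.5, 0.5, 0.5, 0.5, 0.5], dp=[[-0.016, 0, 0.004], [0, 0, 0], [0, 0, 0], [0, 0, 0], [0, 0, 0], [0, 0, 0], [0, 0, 0], [0, 0, 0]], turn=[[0, 0, 0], [0, 0, 0], [0, 0, 0], [0, 0, 0], [0, 0, 0], [0, 0, 0], [0, 0, 0], [0, 0, 0]], grip_force=25)

```text
clock: 13.35
position: [0.578, -0.0292, 0.142]
ee_rot: [0.681, 0.732, 0.0, 0.0]
ft_force: [-1.0, -0.6, 5.3]
grip_width: 0.671
```

move_arm(claw=[0.5, 0.5, 0.5], dp=[[0, 0, 0], [0, 0, 0], [0, 0, 0]], turn=[[0, 0, 0], [0, 0, 0], [0, 0, 0]])

```text
clock: 13.6
position: [0.578, -0.0292, 0.142]
ee_rot: [0.681, 0.732, 0.0, 0.0]
ft_force: [-0.8, -0.0, 5.9]
grip_width: 0.678
```

Lift 20 mm (aim TCP z ≈ .162).

move_arm(claw=[0.5, 0.5, 0.5, 0.5, 0.5, 0.5, 0.5], dp=[[0, 0, -0.025], [0, 0, -0.025], [0, 0, -0.025], [0, 0, -0.028], [0, 0, 0], [0, 0, 0], [0, 0, 0]], turn=[[0, 0, 0], [0, 0, 0], [0, 0, 0], [0, 0, 0], [0, 0, 0], [0, 0, 0], [0, 0, 0]])

```text
clock: 14.18
position: [0.5777, -0.0293, 0.162]
ee_rot: [0.681, 0.732, -0.0, 0.0]
ft_force: [0.7, -0.1, -2.0]
grip_width: 0.673
```

move_arm(claw=[0.5, 0.5, 0.5, 0.5, 0.5], dp=[[0, -0.02, 0], [0, -0.02, 0], [0, -0.02, 0], [0, 0, 0], [0, 0, 0]], turn=[[0, 0, 0], [0, 0, 0], [0, 0, 0], [0, 0, 0], [0, 0, 0]])

```text
clock: 14.6
position: [0.5655, -0.0304, 0.1621]
ee_rot: [0.681, 0.732, -0.0, 0.0]
ft_force: [0.3, 1.3, -1.6]
grip_width: 0.676
```

move_arm(claw=[0.5, 0.5, 0.5, 0.5, 0.5], dp=[[0, -0.02, 0], [0, -0.035, 0], [0, -0.035, 0], [0, 0, 0], [0, 0, 0]], turn=[[0, 0, 0], [0, 0, 0], [0, 0, 0], [0, 0, 0], [0, 0, 0]])

```text
clock: 15.02
position: [0.5474, -0.0319, 0.1622]
ee_rot: [0.681, 0.732, -0.0, 0.0]
ft_force: [-0.1, -0.6, -1.0]
grip_width: 0.675
```

```bash
python3 - <<'E'
from h import *
import cv2
t=np.array([.5107,.352]);a=np.radians(-4.5)
g5=t+.005*np.array([np.cos(a),np.sin(a)])
p=manip.get_obs()["position"]
plan([[p[0],p[1],.3],[*g5,.3]],90-4.5)
cv2.imwrite("pics/side9.png",cams.camera("side")[:,:,::-1])
E
```

```text
turn rows 2 [0.    0.001 0.096]
shift rows 4 [ 0.     0.    -0.172]
shift rows 11 [ 0.173 -0.028  0.   ]
pos [ 0.5474 -0.0319  0.1622] yaw 94.16 F [-0.1 -0.6 -1. ] q [ 0.92  0.46 -1.17  1.71  0.44  1.27  1.29]
```

View pics/side9.png

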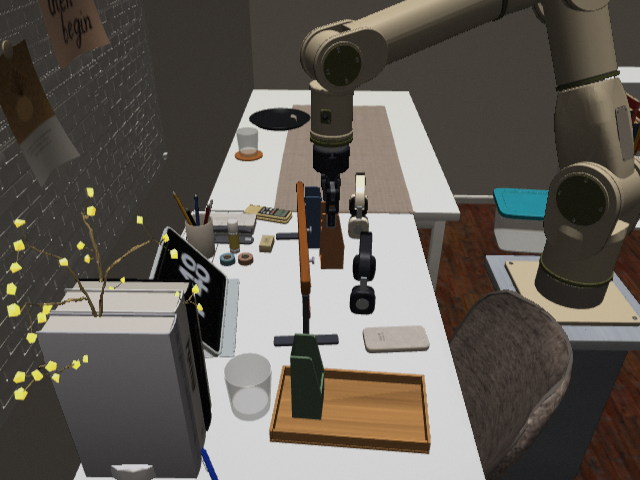

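move_arm(claw=[0.5, 0.5, 0.5, 0.5, 0.5, 0.5, 0.5, 0.5], dp=[[0, 0, -0.172], [0, 0, -0.172], [0, 0, -0.172], [0, 0, -0.172], [0, 0, 0], [0, 0, 0], [0.173, -0.028, 0], [0.173, -0.028, 0]], turn=[[0, 0, 0], [0, 0, 0], [0, 0, 0], [0, 0, 0], [0, 0, 0.096], [0, 0, 0.096], [0, 0, 0], [0, 0, 0]])

```text
clock: 15.73
position: [0.5426, 0.0371, 0.2997]
ee_rot: [0.736, 0.677, 0.0, 0.0]
ft_force: [0.1, 1.3, -1.4]
grip_width: 0.675
```

move_arm(claw=[0.5, 0.5, 0.5, 0.5, 0.5, 0.5, 0.5, 0.5], dp=[[0.173, -0.028, 0], [0.173, -0.028, 0], [0.173, -0.028, 0], [0.173, -0.028, 0], [0.173, -0.028, 0], [0.173, -0.028, 0], [0.173, -0.028, 0], [0.173, -0.028, 0]], turn=[[0, 0, 0], [0, 0, 0], [0, 0, 0], [0, 0, 0], [0, 0, 0], [0, 0, 0], [0, 0, 0], [0, 0, 0]])

```text
clock: 16.4
position: [0.5188, 0.3195, 0.2996]
ee_rot: [0.734, 0.679, -0.0, 0.0]
ft_force: [1.2, -0.8, -1.3]
grip_width: 0.675
```

move_arm(claw=[0.5, 0.5, 0.5, 0.5], dp=[[0.173, -0.028, 0], [0, 0, 0], [0, 0, 0], [0, 0, 0]], turn=[[0, 0, 0], [0, 0, 0], [0, 0, 0], [0, 0, 0]])

```text
clock: 16.73
position: [0.5162, 0.3527, 0.2995]
ee_rot: [0.734, 0.679, -0.0, 0.0]
ft_force: [0.2, -0.3, -1.6]
grip_width: 0.678
```

```bash
python3 - <<'E'
from h import *
import cv2
plan([[.5137,.3516,.12]],90-4.5)
for n in("side",):cv2.imwrite(f"pics/{n}10.png",cv2.resize(cams.camera(n)[280:460,220:460,::-1],None,fx=3,fy=3))
E
```

```text
turn rows 1 [-0.     0.     0.001]
shift rows 5 [-0.001 -0.002  0.179]
pos [0.5162 0.3527 0.2995] yaw 85.55 F [ 0.2 -0.3 -1.6] q [ 0.09  0.54 -1.14  1.31  0.48  1.59  0.51]
```

View pics/side10.png

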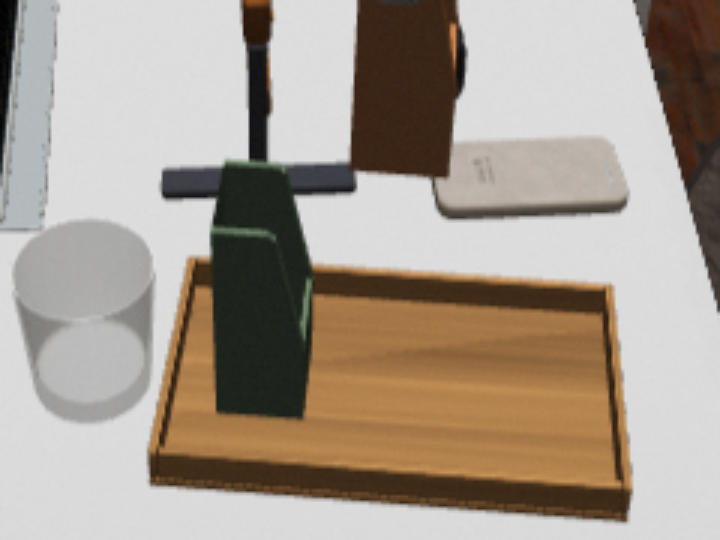

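move_arm(claw=[0.5, 0.5, 0.5, 0.5, 0.5, 0.5, 0.5, 0.5], dp=[[0, -0.01, 0.17], [0, 0, 0.17], [0, 0, 0.17], [0, 0, 0.17], [0, 0, 0.17], [0, 0, 0.06], [0, 0, 0], [0, 0, 0]], turn=[[0, 0, 0], [0, 0, 0], [0, 0, 0], [0, 0, 0], [0, 0, 0], [0, 0, 0], [0, 0, 0], [0, 0, 0]])

```text
clock: 17.45
position: [0.5149, 0.3523, 0.1188]
ee_rot: [0.735, 0.678, 0.0, 0.0]
ft_force: [-0.4, 0.2, 0.4]
grip_width: 0.675
```

move_arm(claw=[0.5, 0.5, 0.5, 0.5, 0.5], dp=[[0, 0, 0.015], [0, 0, 0.01], [0, 0, 0], [0, 0, 0], [0, 0, 0]], turn=[[0, 0, 0], [0, 0, 0], [0, 0, 0], [0, 0, 0], [0, 0, 0]])

```text
clock: 17.87
position: [0.5142, 0.3531, 0.1133]
ee_rot: [0.734, 0.679, 0.0, 0.0]
ft_force: [-0.6, -0.6, -1.6]
grip_width: 0.672
```

move_arm(claw=[0.5, 0.5, 0.5, 0.5], dp=[[0, 0, 0.01], [0, 0, 0.008], [0, 0, 0], [0, 0, 0]], turn=[[0, 0, 0], [0, 0, 0], [0, 0, 0], [0, 0, 0]])

```text
clock: 18.2
position: [0.5153, 0.3533, 0.1109]
ee_rot: [0.734, 0.679, 0.001, 0.001]
ft_force: [0.8, -2.8, 12.4]
grip_width: 0.671
```

move_arm(claw=[0.7, 0.8, 0.9, 1, 1, 1, 1, 1], dp=[[0, 0, -0.005], [0, 0, 0], [0, 0, 0], [0, 0, 0], [0, 0, -0.03], [0, 0, -0.1], [0, 0, -0.15], [0, 0, -0.15]], turn=[[0, 0, 0], [0, 0, 0], [0, 0, 0], [0, 0, 0], [0, 0, 0], [0, 0, 0], [0, 0, 0], [0, 0, 0]])

```text
clock: 18.87
position: [0.5135, 0.3527, 0.1969]
ee_rot: [0.734, 0.679, -0.001, -0.0]
ft_force: [-0.7, 0.5, 0.5]
grip_width: 0.996
```

```bash
python3 - <<'E'
from h import *
import cv2
g=rail(-.030,-.12); print(g)
p=manip.get_obs()["position"]
plan([[p[0],p[1],.25],[*g,.25],[*g,.142]],3.87+90)
for n in("side",):cv2.imwrite(f"pics/{n}11.png",cv2.resize(cams.camera(n)[280:460,220:460,::-1],None,fx=3,fy=3))
E
```

```text
[ 0.58586755 -0.14925116]
turn rows 2 [-0.001  0.    -0.092]
shift rows 2 [ 0.     0.    -0.133]
shift rows 14 [-0.181  0.014  0.   ]
shift rows 3 [0.   0.   0.18]
pos [0.5135 0.3527 0.1969] yaw 85.56 F [-0.7  0.5  0.5] q [ 0.1   0.59 -1.11  1.47  0.53  1.41  0.47]
```

View pics/side11.png

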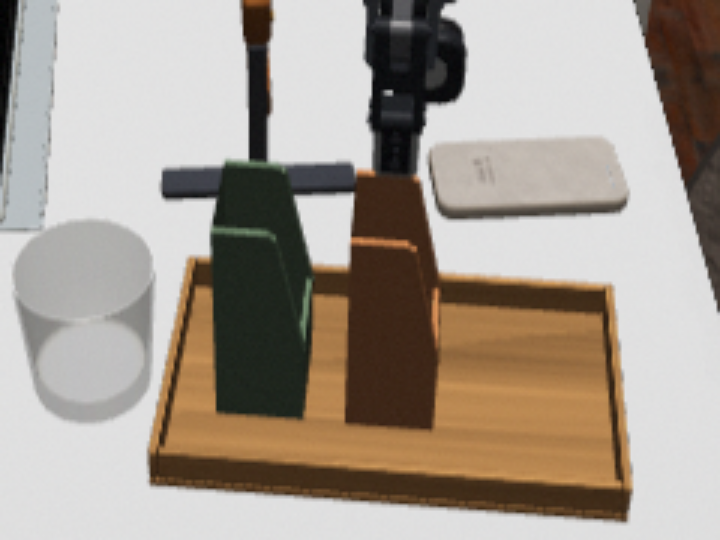

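move_arm(claw=[1, 1, 1, 1, 1, 1, 1, 1], dp=[[0, 0, -0.133], [0, 0, -0.133], [0, 0, 0], [0, 0, 0], [-0.181, 0.014, 0], [-0.181, 0.014, 0], [-0.181, 0.014, 0], [-0.181, 0.014, 0]], turn=[[0, 0, 0], [0, 0, 0], [0, 0, -0.092], [0, 0, -0.092], [0, 0, 0], [0, 0, 0], [0, 0, 0], [0, 0, 0]])

```text
clock: 19.58
position: [0.5347, 0.2079, 0.2494]
ee_rot: [0.683, 0.731, 0.0, 0.0]
ft_force: [0.9, 0.1, 0.8]
grip_width: 1.0
```

move_arm(claw=[1, 1, 1, 1, 1, 1, 1, 1], dp=[[-0.181, 0.014, 0], [-0.181, 0.014, 0], [-0.181, 0.014, 0], [-0.181, 0.014, 0], [-0.181, 0.014, 0], [-0.181, 0.014, 0], [-0.181, 0.014, 0], [-0.181, 0.014, 0]], turn=[[0, 0, 0], [0, 0, 0], [0, 0, 0], [0, 0, 0], [0, 0, 0], [0, 0, 0], [0, 0, 0], [0, 0, 0]])

```text
clock: 20.25
position: [0.5764, -0.0801, 0.2497]
ee_rot: [0.683, 0.73, -0.0, 0.0]
ft_force: [0.2, 0.0, 0.5]
grip_width: 0.998
```

move_arm(claw=[1, 1, 1, 1, 1], dp=[[-0.181, 0.014, 0], [-0.181, 0.014, 0], [0, 0, 0], [0, 0, 0], [0, 0, 0]], turn=[[0, 0, 0], [0, 0, 0], [0, 0, 0], [0, 0, 0], [0, 0, 0]])

```text
clock: 20.67
position: [0.5869, -0.1493, 0.2494]
ee_rot: [0.683, 0.73, 0.0, -0.0]
ft_force: [-0.4, 0.9, -0.1]
grip_width: 0.999
```

```bash
python3 - <<'E'
from h import *
g=rail(-.030,-.12)
plan([[*g,.25],[*g,.142]],3.87+90)
E
```

```text
turn rows 1 [ 0.    -0.001 -0.001]
shift rows 1 [ 0.001 -0.005 -0.003]
shift rows 3 [0.   0.   0.18]
pos [ 0.5869 -0.1493  0.2494] yaw 93.84 F [-0.4  0.9 -0.1] q [ 1.01  0.53 -1.17  1.45  0.49  1.48  1.48]
```

move_arm(claw=[1, 1, 1, 1, 1, 1, 1, 1], dp=[[0, -0.005, 0.12], [0, 0, 0.12], [0, 0, 0.12], [0, 0, 0.12], [0, 0, 0.055], [0, 0, 0], [0, 0, 0], [0, 0, 0]], turn=[[0, 0, 0], [0, 0, 0], [0, 0, 0], [0, 0, 0], [0, 0, 0], [0, 0, 0], [0, 0, 0], [0, 0, 0]])

```text
clock: 21.33
position: [0.5867, -0.1496, 0.1441]
ee_rot: [0.683, 0.731, 0.001, 0.001]
ft_force: [0.8, 0.6, 0.6]
grip_width: 1.001
```

```bash
python3 - <<'E'
from h import *
import cv2
g=rail(-.030,-.12)
plan([[*g,.142]],3.87+90)
for n in("side",):cv2.imwrite(f"pics/{n}12.png",cv2.resize(cams.camera(n)[140:320,260:440,::-1],None,fx=3.3,fy=3.3))
E
```

```text
turn rows 1 [ 0.003  0.001 -0.   ]
shift rows 1 [ 0.002 -0.004  0.01 ]
pos [ 0.5867 -0.1496  0.1441] yaw 93.86 F [0.8 0.6 0.6] q [ 0.99  0.61 -1.12  1.58  0.56  1.31  1.43]
```

View pics/side12.png

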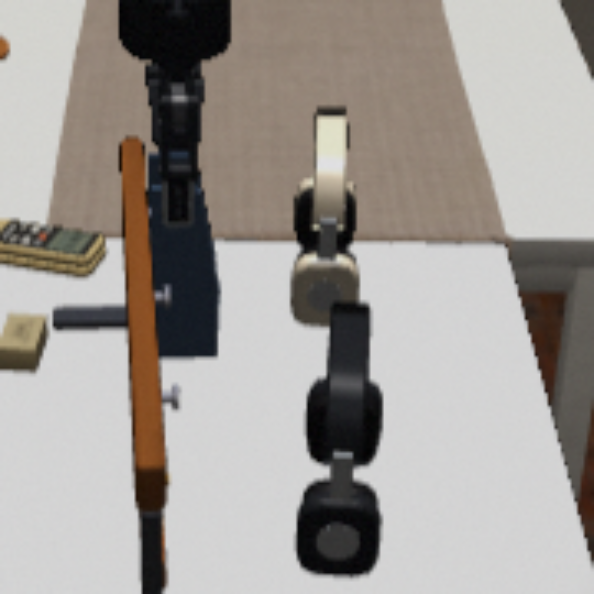

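move_arm(claw=[1, 0.8, 0.6, 0.5, 0.5, 0.5, 0.5, 0.5], dp=[[0.004, 0, 0.01], [0, 0, 0], [0, 0, 0], [0, 0, 0], [0, 0, 0], [0, 0, 0], [0, 0, 0], [0, 0, 0]], turn=[[0, 0, 0], [0, 0, 0], [0, 0, 0], [0, 0, 0], [0, 0, 0], [0, 0, 0], [0, 0, 0], [0, 0, 0]], grip_force=25)

```text
clock: 22.05
position: [0.586, -0.1494, 0.1406]
ee_rot: [0.683, 0.73, 0.0, 0.0]
ft_force: [-1.6, 0.1, 2.9]
grip_width: 0.672
```

move_arm(claw=[0.5, 0.5, 0.5], dp=[[0, 0, 0], [0, 0, 0], [0, 0, 0]], turn=[[0, 0, 0], [0, 0, 0], [0, 0, 0]])

```text
clock: 22.3
position: [0.586, -0.1494, 0.1405]
ee_rot: [0.683, 0.73, 0.0, 0.0]
ft_force: [-0.9, 0.5, 5.4]
grip_width: 0.673
```

move_arm(claw=[0.5, 0.5, 0.5, 0.5, 0.5, 0.5, 0.5], dp=[[0, 0, -0.025], [0, 0, -0.025], [0, 0, -0.025], [0, 0, -0.028], [0, 0, 0], [0, 0, 0], [0, 0, 0]], turn=[[0, 0, 0], [0, 0, 0], [0, 0, 0], [0, 0, 0], [0, 0, 0], [0, 0, 0], [0, 0, 0]])

```text
clock: 22.88
position: [0.5858, -0.1495, 0.1608]
ee_rot: [0.683, 0.73, -0.0, 0.0]
ft_force: [0.3, -0.0, -1.2]
grip_width: 0.67
```

move_arm(claw=[0.5, 0.5, 0.5, 0.5, 0.5], dp=[[0, -0.02, 0], [0, -0.02, 0], [0, -0.02, 0], [0, 0, 0], [0, 0, 0]], turn=[[0, 0, 0], [0, 0, 0], [0, 0, 0], [0, 0, 0], [0, 0, 0]])

```text
clock: 23.3
position: [0.5736, -0.1505, 0.161]
ee_rot: [0.683, 0.73, -0.0, 0.0]
ft_force: [0.3, 0.6, -0.8]
grip_width: 0.678
```

move_arm(claw=[0.5, 0.5, 0.5, 0.5, 0.5], dp=[[0, -0.02, 0], [0, -0.035, 0], [0, -0.035, 0], [0, 0, 0], [0, 0, 0]], turn=[[0, 0, 0], [0, 0, 0], [0, 0, 0], [0, 0, 0], [0, 0, 0]])

```text
clock: 23.72
position: [0.5554, -0.1518, 0.161]
ee_rot: [0.683, 0.73, -0.0, 0.0]
ft_force: [-0.0, -1.0, -1.2]
grip_width: 0.67
```

```bash
python3 - <<'E'
from h import *
import cv2
t=np.array([.5107,.352]);a=np.radians(-4.5)
g5=t+(-.075+.005)*np.array([np.cos(a),np.sin(a)])
print(g5)
p=manip.get_obs()["position"]
plan([[p[0],p[1],.3],[*g5,.3]],90-4.5)
cv2.imwrite("pics/side13.png",cams.camera("side")[:,:,::-1])
E
```

```text
[0.44091579 0.35749214]
turn rows 2 [-0.     0.     0.092]
shift rows 4 [ 0.     0.    -0.174]
shift rows 14 [ 0.178 -0.055  0.   ]
pos [ 0.5554 -0.1518  0.161 ] yaw 93.79 F [-0.  -1.  -1.2] q [ 1.08  0.54 -1.17  1.64  0.51  1.31  1.46]
```

View pics/side13.png

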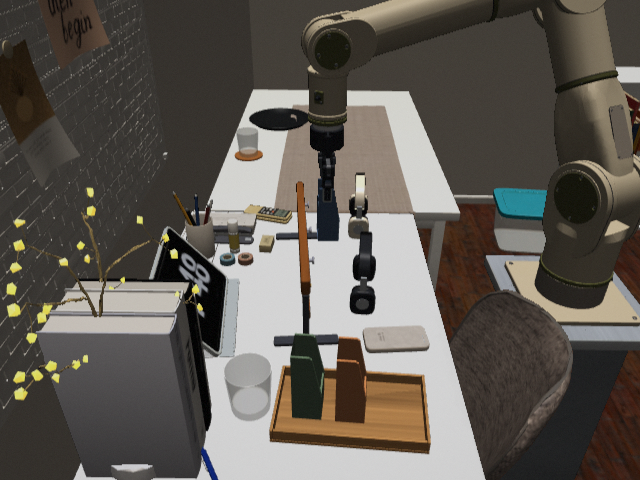

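move_arm(claw=[0.5, 0.5, 0.5, 0.5, 0.5, 0.5, 0.5, 0.5], dp=[[0, 0, -0.174], [0, 0, -0.174], [0, 0, -0.174], [0, 0, -0.174], [0, 0, 0], [0, 0, 0], [0.178, -0.055, 0], [0.178, -0.055, 0]], turn=[[0, 0, 0], [0, 0, 0], [0, 0, 0], [0, 0, 0], [0, 0, 0.092], [0, 0, 0.092], [0, 0, 0], [0, 0, 0]])

```text
clock: 24.43
position: [0.5396, -0.0796, 0.2999]
ee_rot: [0.736, 0.677, 0.0, -0.0]
ft_force: [1.0, 1.2, 0.3]
grip_width: 0.675
```

move_arm(claw=[0.5, 0.5, 0.5, 0.5, 0.5, 0.5, 0.5, 0.5], dp=[[0.178, -0.055, 0], [0.178, -0.055, 0], [0.178, -0.055, 0], [0.178, -0.055, 0], [0.178, -0.055, 0], [0.178, -0.055, 0], [0.178, -0.055, 0], [0.178, -0.055, 0]], turn=[[0, 0, 0], [0, 0, 0], [0, 0, 0], [0, 0, 0], [0, 0, 0], [0, 0, 0], [0, 0, 0], [0, 0, 0]])

```text
clock: 25.1
position: [0.4734, 0.2137, 0.3004]
ee_rot: [0.734, 0.679, 0.0, 0.0]
ft_force: [1.2, -0.1, -1.4]
grip_width: 0.674
```

move_arm(claw=[0.5, 0.5, 0.5, 0.5, 0.5, 0.5, 0.5], dp=[[0.178, -0.055, 0], [0.178, -0.055, 0], [0.178, -0.055, 0], [0.178, -0.055, 0], [0, 0, 0], [0, 0, 0], [0, 0, 0]], turn=[[0, 0, 0], [0, 0, 0], [0, 0, 0], [0, 0, 0], [0, 0, 0], [0, 0, 0], [0, 0, 0]])

```text
clock: 25.68
position: [0.4411, 0.3577, 0.3]
ee_rot: [0.734, 0.679, -0.0, 0.0]
ft_force: [0.9, -0.6, -1.7]
grip_width: 0.672
```

```bash
python3 - <<'E'
from h import *
import cv2
plan([[.440,.3575,.12]],90-4.5)
for n in("side",):cv2.imwrite(f"pics/{n}14.png",cv2.resize(cams.camera(n)[280:460,220:460,::-1],None,fx=3,fy=3))
E
```

```text
turn rows 1 [-0.     0.     0.002]
shift rows 5 [-0.    -0.001  0.18 ]
pos [0.4411 0.3577 0.3   ] yaw 85.59 F [ 0.9 -0.6 -1.7] q [ 0.18  0.42 -1.25  1.46  0.4   1.54  0.45]
```

View pics/side14.png

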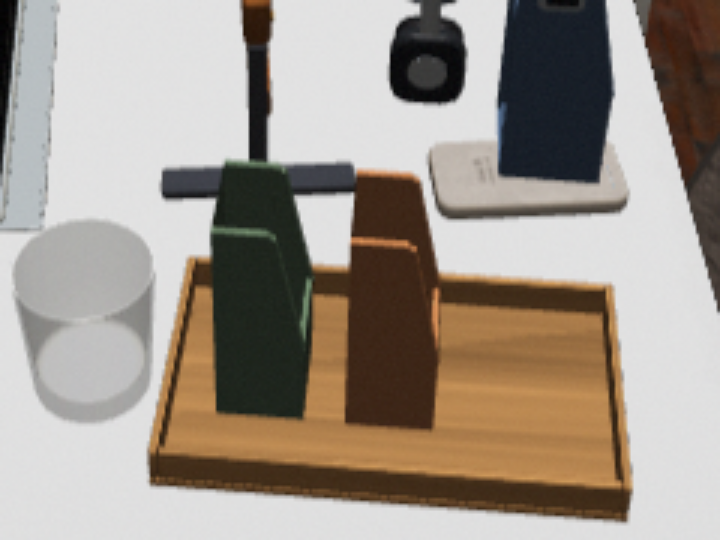

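move_arm(claw=[0.5, 0.5, 0.5, 0.5, 0.5, 0.5, 0.5, 0.5], dp=[[0, -0.005, 0.17], [0, 0, 0.17], [0, 0, 0.17], [0, 0, 0.17], [0, 0, 0.17], [0, 0, 0.08], [0, 0, 0], [0, 0, 0]], turn=[[0, 0, 0], [0, 0, 0], [0, 0, 0], [0, 0, 0], [0, 0, 0], [0, 0, 0], [0, 0, 0], [0, 0, 0]])

```text
clock: 26.4
position: [0.4412, 0.3559, 0.1139]
ee_rot: [0.735, 0.678, -0.0, 0.0]
ft_force: [-0.4, -0.3, -1.1]
grip_width: 0.677
```

move_arm(claw=[0.5, 0.5, 0.5, 0.5, 0.5], dp=[[0, 0, 0.01], [0, 0, 0.01], [0, 0, 0], [0, 0, 0], [0, 0, 0]], turn=[[0, 0, 0], [0, 0, 0], [0, 0, 0], [0, 0, 0], [0, 0, 0]])

```text
clock: 26.82
position: [0.4403, 0.3576, 0.1105]
ee_rot: [0.734, 0.679, 0.0, 0.0]
ft_force: [-0.2, -0.1, -1.0]
grip_width: 0.674
```

move_arm(claw=[0.5, 0.5, 0.5, 0.5], dp=[[0, 0, 0.008], [0, 0, 0.006], [0, 0, 0], [0, 0, 0]], turn=[[0, 0, 0], [0, 0, 0], [0, 0, 0], [0, 0, 0]])

```text
clock: 27.15
position: [0.4409, 0.3579, 0.1086]
ee_rot: [0.734, 0.679, 0.001, 0.001]
ft_force: [0.5, -2.2, 10.5]
grip_width: 0.676
```

move_arm(claw=[0.7, 0.8, 0.9, 1, 1, 1, 1, 1], dp=[[0, 0, -0.005], [0, 0, 0], [0, 0, 0], [0, 0, 0], [0, 0, -0.03], [0, 0, -0.1], [0, 0, -0.15], [0, 0, -0.15]], turn=[[0, 0, 0], [0, 0, 0], [0, 0, 0], [0, 0, 0], [0, 0, 0], [0, 0, 0], [0, 0, 0], [0, 0, 0]])

```text
clock: 27.82
position: [0.4396, 0.3573, 0.1952]
ee_rot: [0.734, 0.679, -0.001, -0.0]
ft_force: [0.9, 0.7, 0.5]
grip_width: 1.0
```

```bash
python3 - <<'E'
from h import *
import cv2
cv2.imwrite("pics/side15.png",cams.camera("side")[:,:,::-1]);cv2.imwrite("pics/top15.png",cams.camera("top")[:,:,::-1])
a=cv2.imread("pics/top15.png")
cv2.imwrite("pics/t15z.png",cv2.resize(a[250:320,265:485],None,fx=3.6,fy=3.6,interpolation=2))
E
```

```text
(no output)
```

View pics/side15.png

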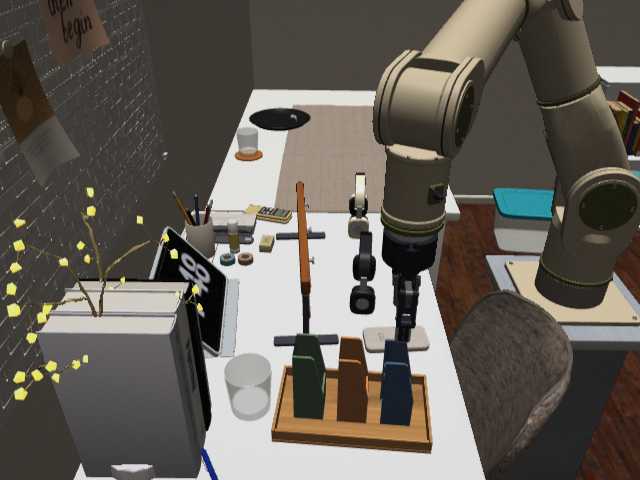

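View pics/t15z.png

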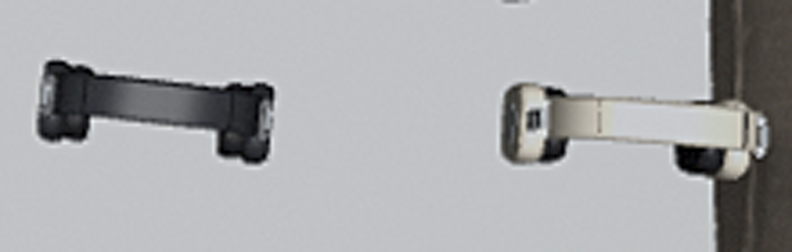

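```bash
python3 - <<'E'
from h import *
np.set_printoptions(precision=4,suppress=True)
T=lambda x,y,z:cast("top",265+x/3.6-.4,250+y/3.6-.4,z)
S=lambda x,y,z:cast("side",260+x/3.33-.35,170+y/3.33-.35,z)
print("hs1 cup ends",T(38,100,.04),T(273,125,.04))
print("hs1 band edges",[T(x,y,.146)[:2] for x,y in((100,75),(100,116),(163,79),(163,120),(220,84),(220,124))])
print("hs2 band",[T(x,y,.146)[:2] for x,y in((605,97),(605,141),(660,98),(660,145),(720,100),(720,148))])
print("hs2 left cup",T(502,122,.031))
print("side disc",S(341,447,.031),S(333,193,.031))
print("side crown top far/near edges?",)
import cv2
a=cv2.imread("pics/side15.png")
cv2.imwrite("pics/s15z.png",cv2.resize(a[165:320,330:400],None,fx=3.8,fy=3.8,interpolation=2))
E
```

```text
hs1 cup ends [0.4777 0.0932 0.04  ] [ 0.4654 -0.0629  0.04  ]
hs1 band edges [array([0.4868, 0.0503]), array([0.4624, 0.0495]), array([0.4855, 0.0125]), array([0.461 , 0.0118]), array([ 0.4834, -0.0217]), array([ 0.4596, -0.0222])]
hs2 band [array([ 0.4821, -0.254 ]), array([ 0.4557, -0.2536]), array([ 0.4824, -0.2874]), array([ 0.4542, -0.2868]), array([ 0.4822, -0.3239]), array([ 0.4534, -0.3231])]
hs2 left cup [ 0.4721 -0.2178  0.031 ]
side disc [0.478  0.0896 0.031 ] [ 0.467 -0.234  0.031]
side crown top far/near edges?
```

View pics/s15z.png

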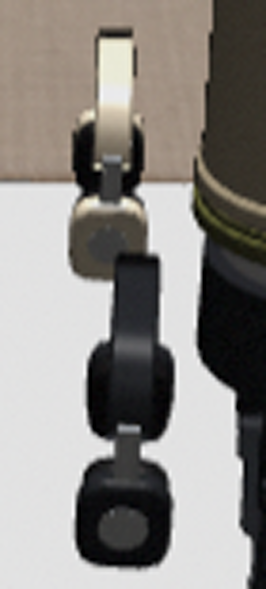

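```bash
python3 - <<'E'
from h import *
np.set_printoptions(precision=4,suppress=True)
T=lambda x,y,z:cast("top",265+x/3.6-.4,250+y/3.6-.4,z)
print("hs2 lower edges",T(525,164,.045),T(725,179,.045), "left top",T(525,83,.045))
print("hs2 right outer",T(752,130,.055),T(768,130,.035))
print("hs1 lower edges",T(62,141,.045),T(243,163,.045),"up",T(62,60,.045),T(250,83,.045))
E
```

```text
hs2 lower edges [ 0.444  -0.2297  0.045 ] [ 0.4377 -0.3628  0.045 ] left top [ 0.4975 -0.2301  0.045 ]
hs2 right outer [ 0.4699 -0.378   0.055 ] [ 0.4714 -0.3966  0.035 ]
hs1 lower edges [0.4509 0.0761 0.045 ] [ 0.4397 -0.0432  0.045 ] up [0.5042 0.0781 0.045 ] [ 0.4924 -0.0468  0.045 ]
```

```bash
python3 - <<'E'
from h import *
p=manip.get_obs()["position"]
plan([[p[0],p[1],.25],[.474,.0394,.25]],85.55)
plan([[p[0],p[1],.25],[.474,.0394,.25]],-4.5)
E
```

```text
turn rows 1 [ 0.006 -0.006  0.   ]
shift rows 2 [ 0.     0.    -0.127]
shift rows 9 [-0.176  0.032  0.   ]
pos [0.4411 0.3596 0.1991] yaw 85.56 F [-0.1  0.8 -0. ] q [ 0.17  0.49 -1.2   1.62  0.46  1.35  0.4 ]
turn rows 14 [ 0.    -0.001  0.143]
shift rows 2 [ 0.     0.    -0.127]
shift rows 9 [0.032 0.176 0.   ]
pos [0.4411 0.3596 0.1991] yaw 85.56 F [-0.1  0.8 -0. ] q [ 0.17  0.49 -1.2   1.62  0.46  1.35  0.4 ]
```

move_arm(claw=[1, 1, 1, 1, 1, 1, 1, 1], dp=[[0, 0, -0.127], [0, 0, -0.127], [-0.176, 0.032, 0], [-0.176, 0.032, 0], [-0.176, 0.032, 0], [-0.176, 0.032, 0], [-0.176, 0.032, 0], [-0.176, 0.032, 0]], turn=[[0, 0, 0], [0, 0, 0], [0, 0, 0], [0, 0, 0], [0, 0, 0], [0, 0, 0], [0, 0, 0], [0, 0, 0]])

```text
clock: 28.58
position: [0.4617, 0.1424, 0.2448]
ee_rot: [0.734, 0.679, -0.0, 0.0]
ft_force: [1.2, -0.4, 0.4]
grip_width: 0.998
```

move_arm(claw=[1, 1, 1, 1, 1, 1, 1, 1], dp=[[-0.176, 0.032, 0], [-0.176, 0.032, 0], [-0.176, 0.032, 0], [0, 0, 0], [0, 0, 0], [0, 0, 0], [0, 0, 0], [0, 0, 0]], turn=[[0, 0, 0], [0, 0, 0], [0, 0, 0], [0, 0, 0.143], [0, 0, 0.143], [0, 0, 0.143], [0, 0, 0.143], [0, 0, 0.143]])

```text
clock: 29.25
position: [0.4728, 0.0372, 0.245]
ee_rot: [0.895, 0.447, -0.0, 0.0]
ft_force: [-0.5, -1.1, -0.5]
grip_width: 1.002
```

move_arm(claw=[1, 1, 1, 1, 1, 1, 1, 1], dp=[[0, 0, 0], [0, 0, 0], [0, 0, 0], [0, 0, 0], [0, 0, 0], [0, 0, 0], [0, 0, 0], [0, 0, 0]], turn=[[0, 0, 0.143], [0, 0, 0.143], [0, 0, 0.143], [0, 0, 0.143], [0, 0, 0.143], [0, 0, 0.143], [0, 0, 0.143], [0, 0, 0.143]])

```text
clock: 29.92
position: [0.4727, 0.0373, 0.245]
ee_rot: [1.0, 0.014, -0.0, 0.0]
ft_force: [0.4, 0.1, -0.0]
grip_width: 1.003
```

```bash
python3 - <<'E'
from h import *
import cv2
plan([[.474,.0394,.25],[.474,.0394,.122]],-4.5)
b=cams.camera("side");cv2.imwrite("pics/side16.png",b[:,:,::-1])
E
```

```text
turn rows 1 [0.    0.    0.135]
shift rows 1 [ 0.006 -0.011 -0.025]
shift rows 4 [0.   0.   0.16]
pos [0.4727 0.0373 0.245 ] yaw 1.58 F [ 0.4  0.1 -0. ] q [ 0.99  0.09 -1.19  1.78  0.08  1.33 -0.2 ]
```

View pics/side16.png

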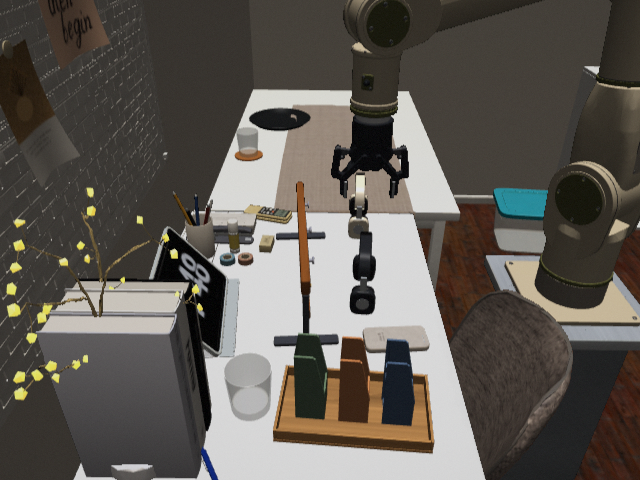

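move_arm(claw=[1, 1, 1, 1, 1, 1, 1, 1], dp=[[0, 0, 0], [0.006, -0.01, 0.12], [0, 0, 0.12], [0, 0, 0.12], [0, 0, 0.06], [0, 0, 0], [0, 0, 0], [0, 0, 0]], turn=[[0, 0, 0.135], [0, 0, 0], [0, 0, 0], [0, 0, 0], [0, 0, 0], [0, 0, 0], [0, 0, 0], [0, 0, 0]])

```text
clock: 30.63
position: [0.475, 0.0394, 0.1623]
ee_rot: [0.999, -0.036, 0.001, -0.0]
ft_force: [-0.3, 0.6, 0.7]
grip_width: 0.999
```

```bash
python3 - <<'E'
from h import *
import cv2
plan([[.474,.0394,.122]],-4.5)
b=cams.camera("side");cv2.imwrite("pics/side17.png",cv2.resize(b[180:320,290:430,::-1],None,fx=4,fy=4))
b=cams.camera("top");cv2.imwrite("pics/top17.png",b[:,:,::-1])
E
```

```text
turn rows 1 [-0.    -0.002  0.008]
shift rows 2 [-0.002  0.     0.101]
pos [0.475  0.0394 0.1623] yaw -4.14 F [-0.3  0.6  0.7] q [ 0.9   0.21 -1.16  1.89  0.21  1.18 -0.41]
```

View pics/side17.png

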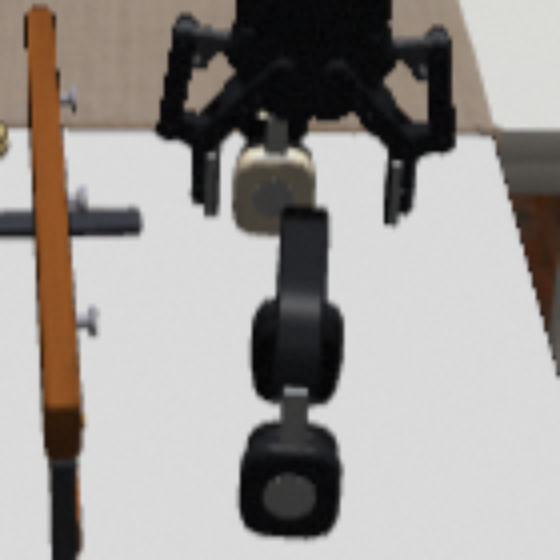

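View pics/top17.png

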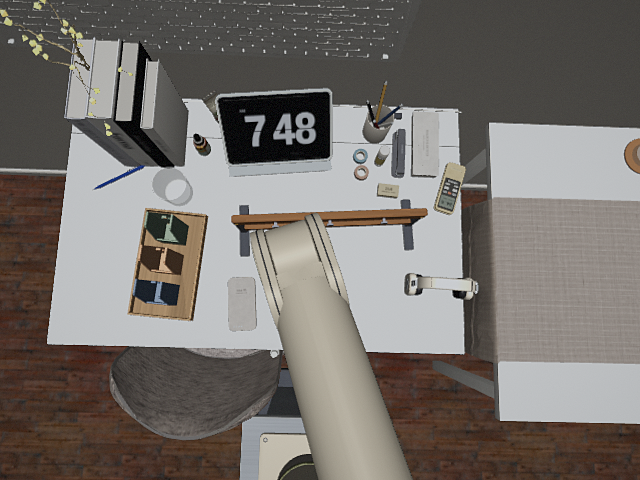

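move_arm(claw=[1, 1, 1, 1, 1], dp=[[-0.003, 0, 0.1], [0, 0, 0.1], [0, 0, 0], [0, 0, 0], [0, 0, 0]], turn=[[0, 0, 0.007], [0, 0, 0], [0, 0, 0], [0, 0, 0], [0, 0, 0]])

```text
clock: 31.15
position: [0.4744, 0.0394, 0.1224]
ee_rot: [0.999, -0.039, 0.001, -0.0]
ft_force: [-0.2, 1.0, -0.2]
grip_width: 1.001
```

move_arm(claw=[0.8, 0.7, 0.6, 0.5, 0.4, 0.35, 0.3, 0.25], dp=[[0, 0, 0], [0, 0, 0], [0, 0, 0], [0, 0, 0], [0, 0, 0], [0, 0, 0], [0, 0, 0], [0, 0, 0]], turn=[[0, 0, 0], [0, 0, 0], [0, 0, 0], [0, 0, 0], [0, 0, 0], [0, 0, 0], [0, 0, 0], [0, 0, 0]], grip_force=60)

```text
clock: 31.82
position: [0.4737, 0.0392, 0.1214]
ee_rot: [0.999, -0.039, 0.0, 0.0]
ft_force: [-2.3, 1.0, 3.8]
grip_width: 0.288
```

move_arm(claw=[0.1, 0.1, 0.1, 0.1, 0.1], dp=[[0, 0, 0], [0, 0, 0], [0, 0, 0], [0, 0, 0], [0, 0, 0]], turn=[[0, 0, 0], [0, 0, 0], [0, 0, 0], [0, 0, 0], [0, 0, 0]])

```text
clock: 32.23
position: [0.4738, 0.0392, 0.1213]
ee_rot: [0.999, -0.039, 0.0, 0.0]
ft_force: [-1.9, -1.4, 5.2]
grip_width: 0.29
```

```bash
python3 - <<'E'
from h import *
import cv2
plan([[.474,.0394,.122]],-4.5)
b=cams.camera("side");cv2.imwrite("pics/side18.png",cv2.resize(b[180:320,290:430,::-1],None,fx=4,fy=4))
E
```

```text
turn rows 1 [ 0. -0. -0.]
shift rows 1 [ 0.001 -0.001 -0.003]
pos [0.4738 0.0392 0.1213] yaw -4.51 F [-1.9 -1.4  5.2] q [ 0.85  0.27 -1.13  1.93  0.27  1.1  -0.47]
```

View pics/side18.png

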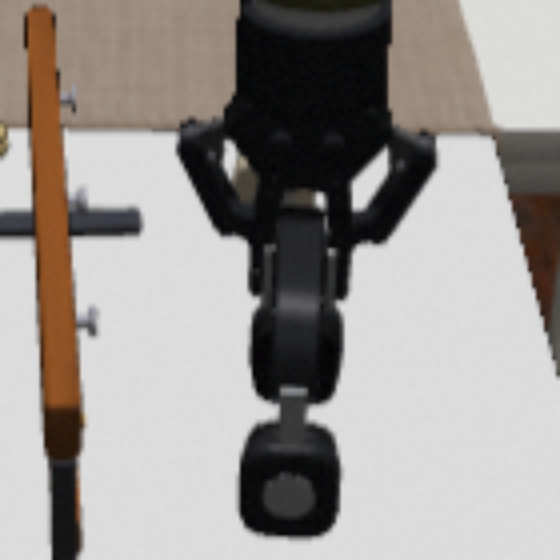

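move_arm(claw=[0.1, 0.1, 0.1, 0.1, 0.1, 0.1, 0.1, 0.1], dp=[[0, 0, -0.05], [0, 0, -0.1], [0, 0, -0.16], [0, 0, -0.16], [0, 0, -0.16], [0, 0, -0.16], [0, 0, -0.16], [0, 0, 0]], turn=[[0, 0, 0], [0, 0, 0], [0, 0, 0], [0, 0, 0], [0, 0, 0], [0, 0, 0], [0, 0, 0], [0, 0, 0]])

```text
clock: 32.95
position: [0.4756, 0.0401, 0.3168]
ee_rot: [0.999, -0.039, 0.004, 0.0]
ft_force: [0.5, 0.9, -2.8]
grip_width: 0.291
```

```bash
python3 - <<'E'
from h import *
import cv2
g=rail(-.026,.06)
p=manip.get_obs()["position"]
plan([[*p[:2],.312],[*g,.312],[*g,.16]],93.87)
b=cams.camera("side");cv2.imwrite("pics/side19.png",b[:,:,::-1])
E
```

```text
turn rows 15 [ 0.001 -0.    -0.146]
shift rows 1 [0.    0.    0.024]
shift rows 3 [-0.027  0.169  0.   ]
shift rows 4 [0.   0.   0.19]
pos [0.4756 0.0401 0.3168] yaw -4.46 F [ 0.5  0.9 -2.8] q [ 1.02  0.03 -1.19  1.65  0.03  1.47 -0.26]
```

View pics/side19.png

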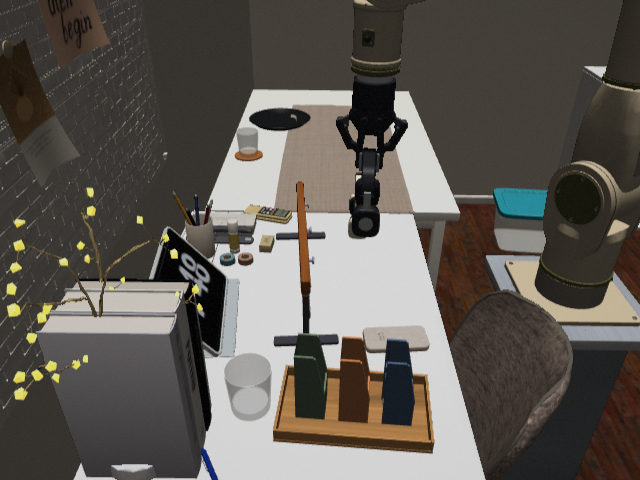

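move_arm(claw=[0.1, 0.1, 0.1, 0.1, 0.1, 0.1, 0.1, 0.1], dp=[[0, 0, 0], [0, 0, 0], [0, 0, 0], [0, 0, 0], [0, 0, 0], [0, 0, 0], [0, 0, 0], [0, 0, 0]], turn=[[0, 0, -0.146], [0, 0, -0.146], [0, 0, -0.146], [0, 0, -0.146], [0, 0, -0.146], [0, 0, -0.146], [0, 0, -0.146], [0, 0, -0.146]])

```text
clock: 33.67
position: [0.473, 0.0393, 0.31]
ee_rot: [0.912, 0.41, -0.001, -0.0]
ft_force: [-0.6, -0.9, -1.5]
grip_width: 0.287
```

move_arm(claw=[0.1, 0.1, 0.1, 0.1, 0.1, 0.1, 0.1, 0.1], dp=[[0, 0, 0], [0, 0, 0], [0, 0, 0], [0, 0, 0], [0, 0, 0], [0, 0, 0], [0, 0, 0], [0, 0, 0]], turn=[[0, 0, -0.146], [0, 0, -0.146], [0, 0, -0.146], [0, 0, -0.146], [0, 0, -0.146], [0, 0, -0.146], [0, 0, -0.146], [0, 0, 0]])

```text
clock: 34.33
position: [0.4731, 0.0393, 0.3101]
ee_rot: [0.68, 0.734, -0.0, -0.001]
ft_force: [-0.1, -0.8, -1.6]
grip_width: 0.295
```

```bash
python3 - <<'E'
from h import *
import cv2
g=rail(-.026,.06)
p=manip.get_obs()["position"]
plan([[*p[:2],.312],[*g,.312],[*g,.16]],93.87)
b=cams.camera("side");cv2.imwrite("pics/side20.png",cv2.resize(b[110:310,260:460,::-1],None,fx=3,fy=3))
E
```

```text
turn rows 1 [-0.002 -0.     0.011]
shift rows 1 [ 0.     0.    -0.009]
shift rows 3 [-0.026  0.173  0.   ]
shift rows 4 [0.   0.   0.19]
pos [0.4731 0.0393 0.3101] yaw 94.39 F [-0.1 -0.8 -1.6] q [ 1.09  0.05 -1.28  1.66  0.05  1.47  1.46]
```

View pics/side20.png

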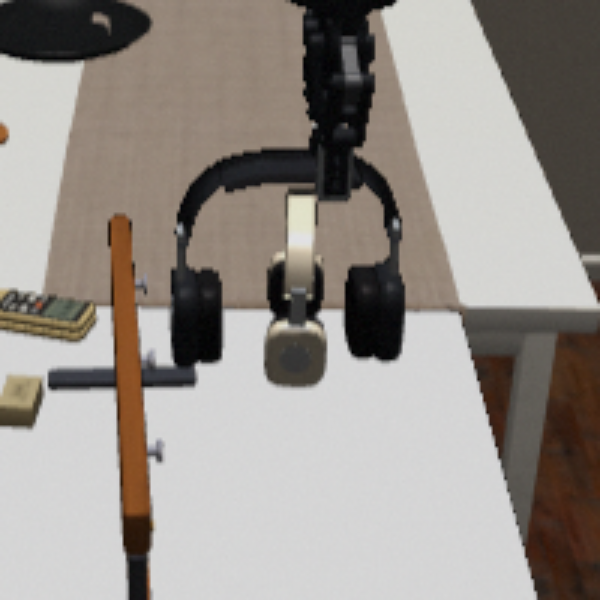

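```bash
python3 - <<'E'
from h import *
def cy(u,v,y):
    o,d=ray("side",260+u/3-.3,110+v/3-.3); return o+d*(y-o[1])/d[1]
print(cy(172,320,.04),cy(405,320,.04),cy(195,362,.04+.02),cy(375,358,.04+.02),cy(335,198,.055))
E
```

```text
[0.57516754 0.04       0.21457486] [0.41829664 0.04       0.21657789] [0.55936292 0.06       0.19372049] [0.43898763 0.06       0.19838086] [0.47189801 0.055      0.31233413]
```

move_arm(claw=[0.1, 0.1, 0.1, 0.1, 0.1, 0.1, 0.1], dp=[[0, 0, -0.02], [-0.016, 0.103, 0], [-0.016, 0.103, 0], [-0.016, 0.103, 0], [-0.016, 0.103, 0], [-0.016, 0.103, 0], [0, 0, 0]], turn=[[0, 0, 0.011], [0, 0, 0], [0, 0, 0], [0, 0, 0], [0, 0, 0], [0, 0, 0], [0, 0, 0]])

```text
clock: 34.97
position: [0.5799, 0.0284, 0.3135]
ee_rot: [0.687, 0.727, 0.0, -0.001]
ft_force: [-0.4, 0.8, -1.7]
grip_width: 0.293
```

move_arm(claw=[0.1, 0.1, 0.1], dp=[[0, 0, 0], [0, 0, 0], [0, 0, 0]], turn=[[0, 0, 0], [0, 0, 0], [0, 0, 0]])

```text
clock: 35.22
position: [0.5769, 0.0298, 0.3154]
ee_rot: [0.685, 0.728, -0.0, 0.0]
ft_force: [-0.1, -0.0, -1.8]
grip_width: 0.291
```

```bash
python3 - <<'E'
from h import *
import cv2
g=rail(-.026,.06)
plan([[*g,.30],[*g,.16]],93.87)
b=cams.camera("side");cv2.imwrite("pics/side21.png",cv2.resize(b[110:310,220:420,::-1],None,fx=3,fy=3))
E
```

```text
turn rows 1 [ 0.     0.001 -0.008]
shift rows 1 [0.004 0.004 0.077]
shift rows 4 [0.    0.    0.175]
pos [0.5769 0.0298 0.3154] yaw 93.49 F [-0.1 -0.  -1.8] q [ 0.76  0.42 -1.19  1.41  0.38  1.57  1.23]
```

View pics/side21.png

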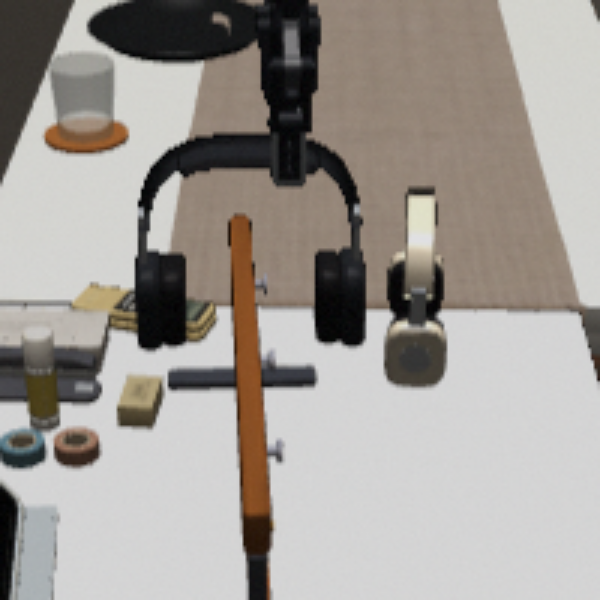

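move_arm(claw=[0.1, 0.1, 0.1, 0.1, 0.1, 0.1, 0.1, 0.1], dp=[[0.004, 0.002, 0.1], [0, 0, 0.13], [0, 0, 0.13], [0, 0, 0.13], [0, 0, 0.13], [0, 0, 0.1], [0, 0, 0], [0, 0, 0]], turn=[[0, 0, -0.008], [0, 0, 0], [0, 0, 0], [0, 0, 0], [0, 0, 0], [0, 0, 0], [0, 0, 0], [0, 0, 0]])

```text
clock: 35.93
position: [0.5773, 0.0301, 0.1714]
ee_rot: [0.683, 0.731, -0.0, -0.0]
ft_force: [0.1, 0.5, -0.7]
grip_width: 0.291
```

```bash
python3 - <<'E'
from h import *
import cv2
g=rail(-.026,.06)
plan([[*g,.15]],93.87)
b=cams.camera("side");cv2.imwrite("pics/side22.png",cv2.resize(b[140:340,220:420,::-1],None,fx=3,fy=3))
E
```

```text
turn rows 1 [-0.001  0.001  0.   ]
shift rows 1 [0.003 0.002 0.107]
pos [0.5773 0.0301 0.1714] yaw 93.87 F [ 0.1  0.5 -0.7] q [ 0.74  0.51 -1.13  1.62  0.47  1.31  1.17]
```

View pics/side22.png

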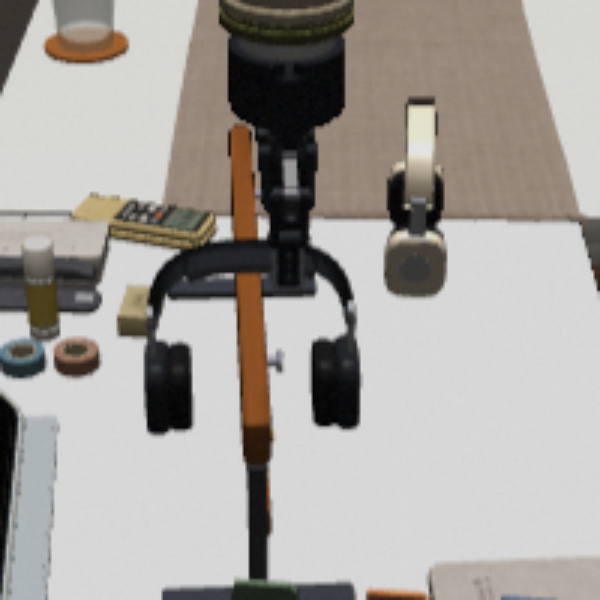

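Going well; lower to contact at about TCP z .149.

move_arm(claw=[0.1, 0.1, 0.1, 0.1, 0.1], dp=[[0.003, 0, 0.03], [0, 0, 0.03], [0, 0, 0.03], [0, 0, 0], [0, 0, 0]], turn=[[0, 0, 0], [0, 0, 0], [0, 0, 0], [0, 0, 0], [0, 0, 0]])

```text
clock: 36.4
position: [0.5776, 0.031, 0.1529]
ee_rot: [0.683, 0.731, -0.0, -0.0]
ft_force: [-0.1, 0.3, -1.4]
grip_width: 0.288
```

move_arm(claw=[0.1, 0.1, 0.1, 0.1, 0.1], dp=[[0, 0, 0.01], [0, 0, 0.005], [0, 0, 0], [0, 0, 0], [0, 0, 0]], turn=[[0, 0, 0], [0, 0, 0], [0, 0, 0], [0, 0, 0], [0, 0, 0]])

```text
clock: 36.82
position: [0.5778, 0.031, 0.1502]
ee_rot: [0.683, 0.731, 0.0, 0.0]
ft_force: [0.3, 0.1, -1.5]
grip_width: 0.292
```

move_arm(claw=[0.1, 0.1, 0.1, 0.1], dp=[[0, 0, 0.007], [0, 0, 0.003], [0, 0, 0], [0, 0, 0]], turn=[[0, 0, 0], [0, 0, 0], [0, 0, 0], [0, 0, 0]])

```text
clock: 37.15
position: [0.5779, 0.0311, 0.149]
ee_rot: [0.683, 0.731, 0.0, 0.0]
ft_force: [-4.3, -0.9, 8.2]
grip_width: 0.289
```

move_arm(claw=[0.32, 0.36, 0.4, 0.45, 0.48, 0.48], dp=[[0, 0, 0], [0, 0, 0], [0, 0, 0], [0, 0, 0], [0, 0, 0], [0, 0, 0]], turn=[[0, 0, 0], [0, 0, 0], [0, 0, 0], [0, 0, 0], [0, 0, 0], [0, 0, 0]])

```text
clock: 37.65
position: [0.5778, 0.031, 0.1481]
ee_rot: [0.683, 0.731, -0.0, 0.0]
ft_force: [0.6, -0.7, -0.3]
grip_width: 0.479
```

```bash
python3 - <<'E'
from h import *
import cv2
b=cams.camera("side");cv2.imwrite("pics/side23.png",cv2.resize(b[140:340,220:420,::-1],None,fx=3,fy=3))
E
```

```text
(no output)
```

View pics/side23.png

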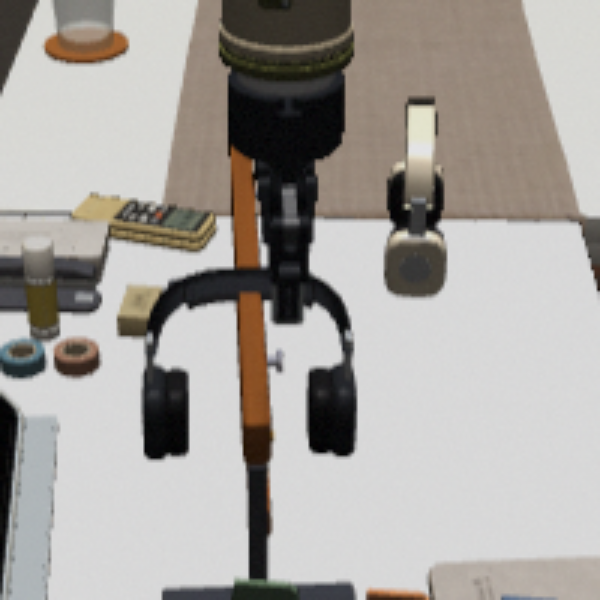

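move_arm(claw=[0.48, 0.48, 0.48, 0.48, 0.48, 0.6, 0.8, 1], dp=[[0, 0, -0.03], [0, 0, -0.08], [0, 0, -0.12], [0, 0, -0.15], [0, 0, -0.15], [0, 0, 0], [0, 0, 0], [0, 0, 0]], turn=[[0, 0, 0], [0, 0, 0], [0, 0, 0], [0, 0, 0], [0, 0, 0], [0, 0, 0], [0, 0, 0], [0, 0, 0]])

```text
clock: 38.37
position: [0.5776, 0.0309, 0.2539]
ee_rot: [0.683, 0.731, -0.0, 0.0]
ft_force: [-0.7, -0.6, -0.3]
grip_width: 0.862
```

```bash
python3 - <<'E'
from h import *
import cv2
print(rail(-.026,.06))
plan([.469,-.265,.255])
plan([.469,-.265,.255],-2.5)
b=cams.camera("side");cv2.imwrite("pics/side24.png",cv2.resize(b[140:340,220:420,::-1],None,fx=3,fy=3))
E
```

```text
[0.57770971 0.03060837]
shift rows 9 [-0.16  -0.071 -0.001]
pos [0.5776 0.0309 0.2539] yaw 93.91 F [-0.7 -0.6 -0.3] q [ 0.76  0.45 -1.17  1.51  0.41  1.46  1.21]
turn rows 15 [0.    0.    0.143]
shift rows 9 [-0.053  0.167 -0.001]
pos [0.5776 0.0309 0.2539] yaw 93.91 F [-0.7 -0.6 -0.3] q [ 0.76  0.45 -1.17  1.51  0.41  1.46  1.21]
```

View pics/side24.png

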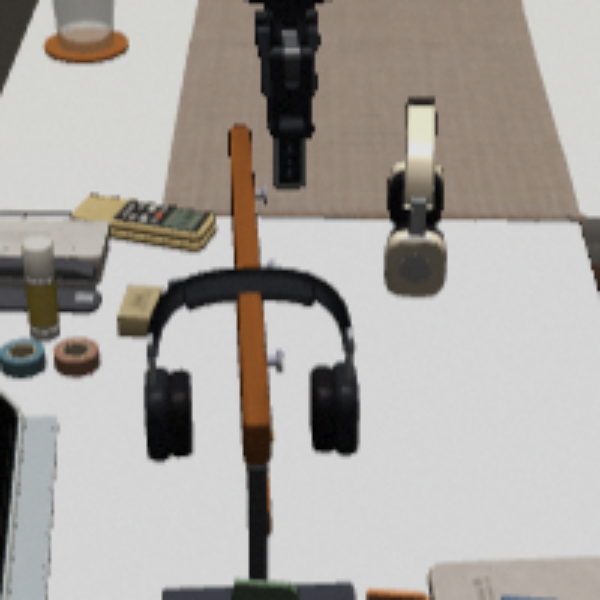

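Headset 1 hangs level. On to headset 2.

move_arm(claw=[1, 1, 1, 1, 1, 1, 1, 1], dp=[[-0.16, -0.071, 0], [-0.16, -0.071, 0], [-0.16, -0.071, 0], [-0.16, -0.071, 0], [-0.16, -0.071, 0], [-0.16, -0.071, 0], [-0.16, -0.071, 0], [-0.16, -0.071, 0]], turn=[[0, 0, 0], [0, 0, 0], [0, 0, 0], [0, 0, 0], [0, 0, 0], [0, 0, 0], [0, 0, 0], [0, 0, 0]])

```text
clock: 39.08
position: [0.4804, -0.2337, 0.2532]
ee_rot: [0.683, 0.731, -0.0, -0.001]
ft_force: [0.2, -0.8, 0.3]
grip_width: 1.004
```

move_arm(claw=[1, 1, 1, 1, 1, 1, 1, 1], dp=[[-0.16, -0.071, 0], [0, 0, 0], [0, 0, 0], [0, 0, 0], [0, 0, 0], [0, 0, 0], [0, 0, 0], [0, 0, 0]], turn=[[0, 0, 0], [0, 0, 0.143], [0, 0, 0.143], [0, 0, 0.143], [0, 0, 0.143], [0, 0, 0.143], [0, 0, 0.143], [0, 0, 0.143]])

```text
clock: 39.75
position: [0.4693, -0.2649, 0.253]
ee_rot: [0.912, 0.411, -0.0, -0.001]
ft_force: [-0.3, 0.3, 0.3]
grip_width: 0.998
```

move_arm(claw=[1, 1, 1, 1, 1, 1, 1, 1], dp=[[0, 0, 0], [0, 0, 0], [0, 0, 0], [0, 0, 0], [0, 0, 0], [0, 0, 0], [0, 0, 0], [0, 0, 0]], turn=[[0, 0, 0.143], [0, 0, 0.143], [0, 0, 0.143], [0, 0, 0.143], [0, 0, 0.143], [0, 0, 0.143], [0, 0, 0.143], [0, 0, 0.143]])

```text
clock: 40.42
position: [0.4693, -0.2649, 0.253]
ee_rot: [1.0, -0.026, -0.001, -0.001]
ft_force: [-0.6, -0.3, 1.1]
grip_width: 1.003
```

```bash
python3 - <<'E'
from h import *
import cv2
plan([[.469,-.265,.25],[.469,-.265,.122]],-2.5)
b=cams.camera("side");cv2.imwrite("pics/side25.png",cv2.resize(b[100:280,260:440,::-1],None,fx=3.3,fy=3.3))
E
```

```text
turn rows 1 [-0.001  0.002 -0.01 ]
shift rows 1 [-0.001  0.001  0.015]
shift rows 4 [0.   0.   0.16]
pos [ 0.4693 -0.2649  0.253 ] yaw -2.94 F [-0.6 -0.3  1.1] q [ 1.22  0.24 -0.91  1.62  0.19  1.38  0.24]
```

View pics/side25.png

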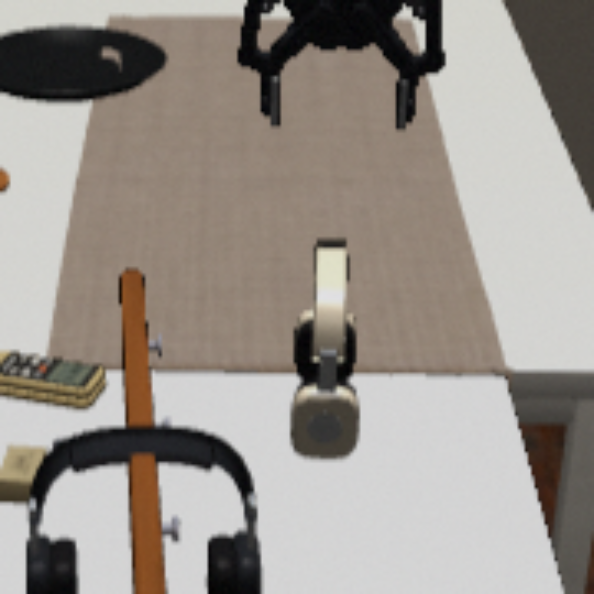

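move_arm(claw=[1, 1, 1, 1, 1, 1, 1], dp=[[0, 0, 0.11], [0, 0, 0.11], [0, 0, 0.11], [0, 0, 0.1], [0, 0, 0], [0, 0, 0], [0, 0, 0]], turn=[[0, 0, 0], [0, 0, 0], [0, 0, 0], [0, 0, 0], [0, 0, 0], [0, 0, 0], [0, 0, 0]])

```text
clock: 41.05
position: [0.4703, -0.2651, 0.169]
ee_rot: [1.0, -0.022, 0.0, 0.0]
ft_force: [0.0, 1.1, 0.6]
grip_width: 0.998
```

```bash
python3 - <<'E'
from h import *
import cv2
plan([[.469,-.265,.122]],-2.5)
b=cams.camera("side");cv2.imwrite("pics/side26.png",cv2.resize(b[140:260,300:420,::-1],None,fx=5,fy=5))
E
```

```text
turn rows 1 [ 0.    -0.001 -0.001]
shift rows 2 [-0.003 -0.     0.117]
pos [ 0.4703 -0.2651  0.169 ] yaw -2.54 F [0.  1.1 0.6] q [ 1.19  0.31 -0.89  1.73  0.25  1.22  0.19]
```

View pics/side26.png

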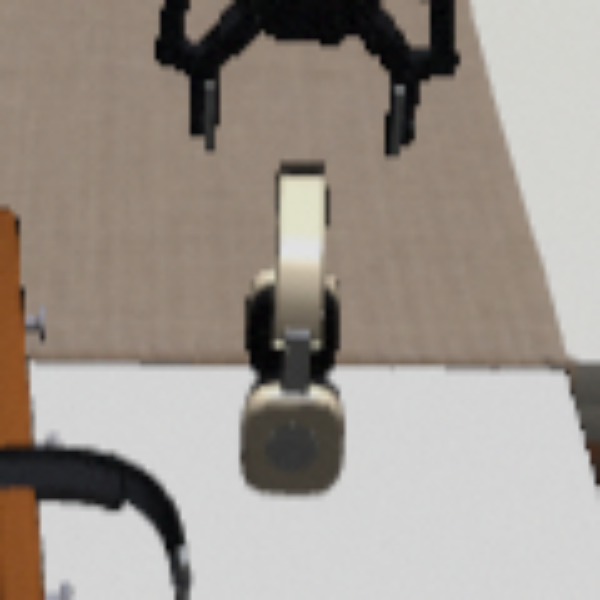

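```bash
python3 - <<'E'
from h import *
for y in(-.326,-.29,-.254): 
    p=proj("side",[.468,y,.146]); print(y,(p-[300,140])*5)
E
```

```text
-0.326 [297.60829262 163.34222596]
-0.29 [301.04634804 192.24431091]
-0.254 [304.63437142 222.40710471]
```

move_arm(claw=[1, 1, 1, 1, 1], dp=[[-0.004, 0, 0.08], [0, 0, 0.08], [0, 0, 0.075], [0, 0, 0], [0, 0, 0]], turn=[[0, 0, 0], [0, 0, 0], [0, 0, 0], [0, 0, 0], [0, 0, 0]])

```text
clock: 41.52
position: [0.4693, -0.2651, 0.1219]
ee_rot: [1.0, -0.023, 0.0, 0.0]
ft_force: [1.0, 0.4, 0.7]
grip_width: 0.993
```

move_arm(claw=[0.8, 0.7, 0.6, 0.5, 0.4, 0.35, 0.3, 0.25], dp=[[0, 0, 0], [0, 0, 0], [0, 0, 0], [0, 0, 0], [0, 0, 0], [0, 0, 0], [0, 0, 0], [0, 0, 0]], turn=[[0, 0, 0], [0, 0, 0], [0, 0, 0], [0, 0, 0], [0, 0, 0], [0, 0, 0], [0, 0, 0], [0, 0, 0]], grip_force=60)

```text
clock: 42.18
position: [0.4693, -0.265, 0.1215]
ee_rot: [1.0, -0.023, 0.0, 0.0]
ft_force: [-1.1, 0.1, 4.2]
grip_width: 0.286
```

move_arm(claw=[0.1, 0.1, 0.1, 0.1, 0.1], dp=[[0, 0, 0], [0, 0, 0], [0, 0, 0], [0, 0, 0], [0, 0, 0]], turn=[[0, 0, 0], [0, 0, 0], [0, 0, 0], [0, 0, 0], [0, 0, 0]])

```text
clock: 42.6
position: [0.4692, -0.265, 0.1214]
ee_rot: [1.0, -0.023, 0.0, 0.0]
ft_force: [-1.9, 0.5, 5.3]
grip_width: 0.286
```

move_arm(claw=[0.1, 0.1, 0.1, 0.1, 0.1, 0.1, 0.1, 0.1], dp=[[0, 0, -0.05], [0, 0, -0.1], [0, 0, -0.165], [0, 0, -0.165], [0, 0, -0.165], [0, 0, -0.165], [0, 0, -0.165], [0, 0, 0]], turn=[[0, 0, 0], [0, 0, 0], [0, 0, 0], [0, 0, 0], [0, 0, 0], [0, 0, 0], [0, 0, 0], [0, 0, 0]])

```text
clock: 43.27
position: [0.4711, -0.2652, 0.3227]
ee_rot: [1.0, -0.023, 0.004, 0.002]
ft_force: [0.6, -0.6, -1.4]
grip_width: 0.287
```

move_arm(claw=[0.1, 0.1, 0.1, 0.1, 0.1, 0.1, 0.1, 0.1], dp=[[0, 0, 0], [0, 0, 0], [0, 0, 0], [0, 0, 0], [0, 0, 0], [0, 0, 0], [0, 0, 0], [0, 0, 0]], turn=[[0, 0, -0.143], [0, 0, -0.143], [0, 0, -0.143], [0, 0, -0.143], [0, 0, -0.143], [0, 0, -0.143], [0, 0, -0.143], [0, 0, -0.143]])

```text
clock: 43.93
position: [0.4688, -0.2647, 0.3158]
ee_rot: [0.909, 0.416, -0.0, -0.0]
ft_force: [-0.2, 0.1, -1.6]
grip_width: 0.288
```

move_arm(claw=[0.1, 0.1, 0.1, 0.1, 0.1, 0.1, 0.1, 0.1], dp=[[0, 0, 0], [0, 0, 0], [0, 0, 0], [0, 0, 0], [0, 0, 0], [0, 0, 0], [0, 0, 0], [0, 0, 0]], turn=[[0, 0, -0.143], [0, 0, -0.143], [0, 0, -0.143], [0, 0, -0.143], [0, 0, -0.143], [0, 0, -0.143], [0, 0, -0.143], [0, 0, 0]])

```text
clock: 44.6
position: [0.4688, -0.2648, 0.3157]
ee_rot: [0.681, 0.733, 0.0, -0.0]
ft_force: [0.1, -0.2, -2.2]
grip_width: 0.283
```

```bash
python3 - <<'E'
from h import *
import cv2
g=rail(-.026,-.06)
plan([[*g,.315],[*g,.165]],93.87)
b=cams.camera("side");cv2.imwrite("pics/side27.png",cv2.resize(b[80:260,260:440,::-1],None,fx=3.3,fy=3.3))
E
```

```text
turn rows 1 [-0.001 -0.001  0.008]
shift rows 6 [0.14  0.107 0.001]
shift rows 4 [0.    0.    0.187]
pos [ 0.4688 -0.2648  0.3157] yaw 94.22 F [ 0.1 -0.2 -2.2] q [ 1.4   0.28 -1.16  1.51  0.26  1.52  1.88]
```

View pics/side27.png

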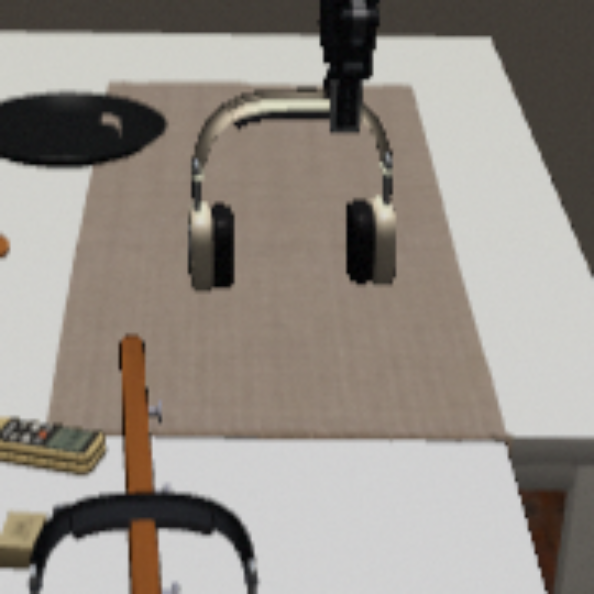

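```bash
python3 - <<'E'
from h import *
def cy(u,v,y):
    o,d=ray("side",260+u/3.3-.35,80+v/3.3-.35); return o+d*(y-o[1])/d[1]
y=-.265
print(cy(189,245,y+.0),cy(396,240,y),cy(205,290,y+.02),cy(380,283,y+.02),cy(345,131,y+.018))
E
```

```text
[ 0.58029507 -0.265       0.22292154] [ 0.42489815 -0.265       0.22877467] [ 0.56786801 -0.245       0.1953322 ] [ 0.43679413 -0.245       0.20258634] [ 0.46868536 -0.247       0.31853541]
```

```bash
python3 - <<'E'
from h import *
g=rail(-.033,-.06);print(g)
plan([[*g,.315]],93.87)
E
```

```text
[ 0.57882482 -0.08959045]
turn rows 1 [-0.001 -0.001 -0.001]
shift rows 6 [0.14  0.101 0.001]
pos [ 0.4688 -0.2649  0.3158] yaw 93.82 F [-0.5 -0.2 -1.9] q [ 1.4   0.28 -1.16  1.51  0.26  1.52  1.88]
```

move_arm(claw=[0.1, 0.1, 0.1, 0.1, 0.1, 0.1, 0.1, 0.1], dp=[[0.14, 0.101, -0.01], [0.14, 0.101, 0], [0.14, 0.101, 0], [0.14, 0.101, 0], [0.14, 0.101, 0], [0.14, 0.101, 0], [0, 0, 0], [0, 0, 0]], turn=[[0, 0, 0], [0, 0, 0], [0, 0, 0], [0, 0, 0], [0, 0, 0], [0, 0, 0], [0, 0, 0], [0, 0, 0]])

```text
clock: 45.32
position: [0.579, -0.0858, 0.3179]
ee_rot: [0.682, 0.731, 0.0, -0.001]
ft_force: [-0.7, -0.7, -2.9]
grip_width: 0.284
```

move_arm(claw=[0.1, 0.1], dp=[[0, 0, 0], [0, 0, 0]], turn=[[0, 0, 0], [0, 0, 0]])

```text
clock: 45.48
position: [0.5783, -0.0905, 0.318]
ee_rot: [0.684, 0.73, -0.0, 0.0]
ft_force: [-0.3, -1.1, -1.9]
grip_width: 0.289
```

```bash
python3 - <<'E'
from h import *
import cv2
g=rail(-.033,-.06)
plan([[*g,.315],[*g,.165]],93.87)
b=cams.camera("side");cv2.imwrite("pics/side28.png",cv2.resize(b[100:280,230:410,::-1],None,fx=3.3,fy=3.3))
E
```

```text
turn rows 1 [-0.001  0.001 -0.004]
shift rows 1 [0.004 0.003 0.015]
shift rows 4 [0.    0.    0.187]
pos [ 0.5783 -0.0905  0.318 ] yaw 93.69 F [-0.3 -1.1 -1.9] q [ 0.93  0.42 -1.15  1.38  0.38  1.58  1.45]
```

View pics/side28.png

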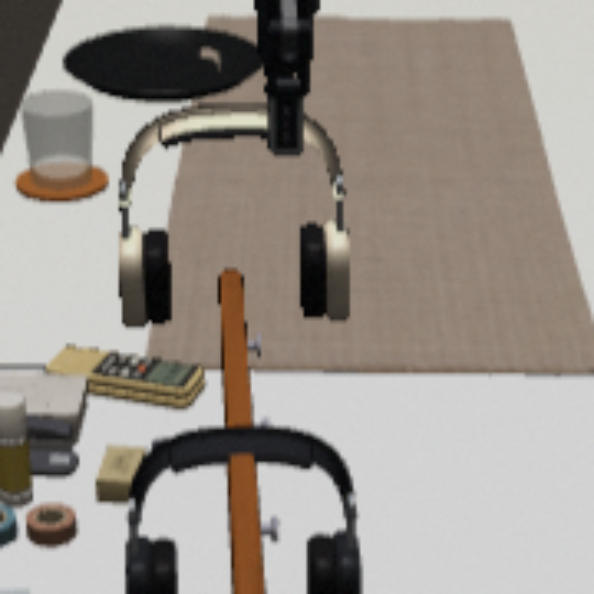

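move_arm(claw=[0.1, 0.1, 0.1, 0.1, 0.1, 0.1, 0.1, 0.1], dp=[[0.004, 0.002, 0.1], [0, 0, 0.13], [0, 0, 0.13], [0, 0, 0.13], [0, 0, 0.13], [0, 0, 0.11], [0, 0, 0], [0, 0, 0]], turn=[[0, 0, -0.004], [0, 0, 0], [0, 0, 0], [0, 0, 0], [0, 0, 0], [0, 0, 0], [0, 0, 0], [0, 0, 0]])

```text
clock: 46.2
position: [0.5782, -0.0895, 0.1719]
ee_rot: [0.682, 0.731, -0.001, -0.001]
ft_force: [0.0, 1.3, -1.0]
grip_width: 0.286
```

```bash
python3 - <<'E'
from h import *
import cv2
g=rail(-.033,-.06)
plan([[*g,.15]],93.87)
b=cams.camera("side");cv2.imwrite("pics/side29.png",cv2.resize(b[130:310,230:410,::-1],None,fx=3.3,fy=3.3))
E
```

```text
turn rows 1 [-0.002 -0.     0.002]
shift rows 1 [-0.001  0.003  0.11 ]
pos [ 0.5782 -0.0895  0.1719] yaw 93.95 F [ 0.   1.3 -1. ] q [ 0.91  0.51 -1.1   1.61  0.47  1.32  1.39]
```

View pics/side29.png

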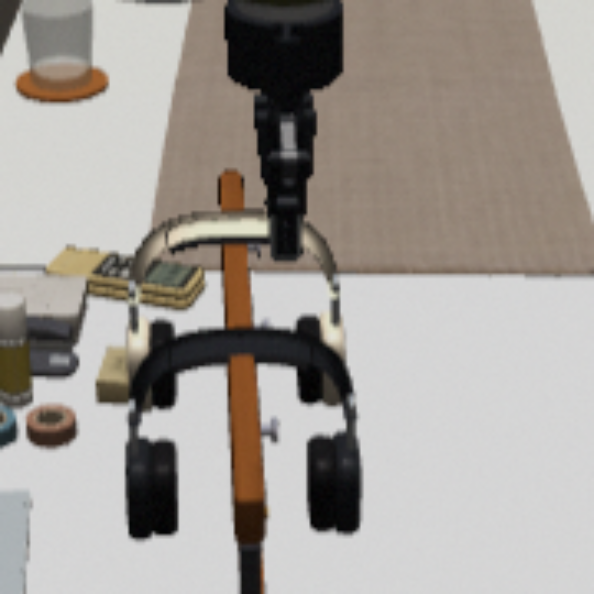

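Straddling the rail. Lower to contact.

move_arm(claw=[0.1, 0.1, 0.1, 0.1, 0.1], dp=[[0, 0, 0.03], [0, 0, 0.03], [0, 0, 0.03], [0, 0, 0], [0, 0, 0]], turn=[[0, 0, 0], [0, 0, 0], [0, 0, 0], [0, 0, 0], [0, 0, 0]])

```text
clock: 46.67
position: [0.5787, -0.0883, 0.1539]
ee_rot: [0.681, 0.732, -0.0, -0.0]
ft_force: [0.5, -0.4, -1.0]
grip_width: 0.285
```

move_arm(claw=[0.1, 0.1, 0.1, 0.1, 0.1], dp=[[0, 0, 0.01], [0, 0, 0.005], [0, 0, 0], [0, 0, 0], [0, 0, 0]], turn=[[0, 0, 0], [0, 0, 0], [0, 0, 0], [0, 0, 0], [0, 0, 0]])

```text
clock: 47.08
position: [0.579, -0.0883, 0.1512]
ee_rot: [0.681, 0.732, 0.0, 0.0]
ft_force: [-0.9, 0.9, -2.7]
grip_width: 0.286
```

move_arm(claw=[0.1, 0.1, 0.1, 0.1], dp=[[0, 0, 0.008], [0, 0, 0.005], [0, 0, 0], [0, 0, 0]], turn=[[0, 0, 0], [0, 0, 0], [0, 0, 0], [0, 0, 0]])

```text
clock: 47.42
position: [0.579, -0.0883, 0.1491]
ee_rot: [0.681, 0.732, -0.0, 0.0]
ft_force: [-3.9, -1.2, 3.8]
grip_width: 0.282
```

move_arm(claw=[0.1, 0.1, 0.1], dp=[[0, 0, 0.004], [0, 0, 0], [0, 0, 0]], turn=[[0, 0, 0], [0, 0, 0], [0, 0, 0]])

```text
clock: 47.67
position: [0.5789, -0.0883, 0.1487]
ee_rot: [0.681, 0.732, -0.0, 0.0]
ft_force: [-7.0, -0.0, 8.2]
grip_width: 0.282
```

move_arm(claw=[0.31, 0.34, 0.38, 0.42, 0.46, 0.48, 0.48], dp=[[0, 0, 0], [0, 0, 0], [0, 0, 0], [0, 0, 0], [0, 0, 0], [0, 0, 0], [0, 0, 0]], turn=[[0, 0, 0], [0, 0, 0], [0, 0, 0], [0, 0, 0], [0, 0, 0], [0, 0, 0], [0, 0, 0]])

```text
clock: 48.25
position: [0.5789, -0.0883, 0.1477]
ee_rot: [0.681, 0.732, 0.0, 0.0]
ft_force: [-0.3, 0.3, 0.5]
grip_width: 0.486
```

```bash
python3 - <<'E'
from h import *
import cv2
b=cams.camera("side");cv2.imwrite("pics/side30.png",cv2.resize(b[130:310,230:410,::-1],None,fx=3.3,fy=3.3))
E
```

```text
(no output)
```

View pics/side30.png

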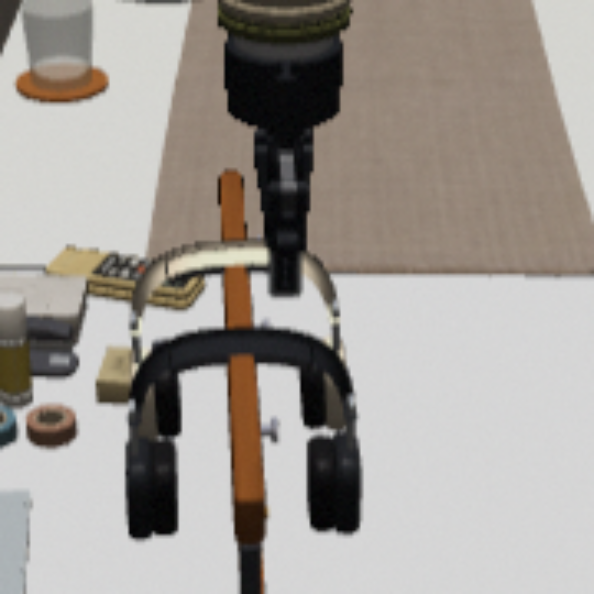

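Rise straight up, then retreat to the right.

move_arm(claw=[0.48, 0.48, 0.48, 0.48, 0.48, 0.48, 0.48, 0.48], dp=[[0, 0, -0.02], [0, 0, -0.06], [0, 0, -0.1], [0, 0, -0.15], [0, 0, -0.15], [0, 0, -0.15], [0, 0, 0], [0, 0, 0]], turn=[[0, 0, 0], [0, 0, 0], [0, 0, 0], [0, 0, 0], [0, 0, 0], [0, 0, 0], [0, 0, 0], [0, 0, 0]])

```text
clock: 48.97
position: [0.5798, -0.0879, 0.2763]
ee_rot: [0.681, 0.732, 0.001, 0.002]
ft_force: [0.8, 0.5, -0.5]
grip_width: 0.479
```

move_arm(claw=[0.48, 0.48, 0.48, 0.48, 0.48, 0.48, 0.48, 0.48], dp=[[-0.15, -0.1, 0], [-0.15, -0.1, 0], [-0.15, -0.1, 0], [-0.15, -0.1, 0], [-0.15, -0.1, 0], [-0.15, -0.1, 0], [-0.15, -0.1, 0], [-0.15, -0.1, 0]], turn=[[0, 0, 0], [0, 0, 0], [0, 0, 0], [0, 0, 0], [0, 0, 0], [0, 0, 0], [0, 0, 0], [0, 0, 0]])

```text
clock: 49.63
position: [0.4348, -0.3404, 0.2733]
ee_rot: [0.681, 0.732, -0.0, -0.0]
ft_force: [0.8, -0.8, -0.4]
grip_width: 0.476
```

move_arm(claw=[0.48, 0.48, 0.48, 0.48, 0.48, 0.48, 0.48, 0.48], dp=[[0, 0, 0], [0, 0, 0], [0, 0, 0], [0, 0, 0], [0, 0, 0], [0, 0, 0], [0, 0, 0], [0, 0, 0]], turn=[[0, 0, 0], [0, 0, 0], [0, 0, 0], [0, 0, 0], [0, 0, 0], [0, 0, 0], [0, 0, 0], [0, 0, 0]])

```text
clock: 50.3
position: [0.4367, -0.3387, 0.2738]
ee_rot: [0.681, 0.732, -0.0, 0.0]
ft_force: [-0.5, 0.2, 0.8]
grip_width: 0.481
```

```bash
python3 - <<'E'
from h import *
import cv2
for n in("side","top"):cv2.imwrite(f"pics/{n}31.png",cams.camera(n)[:,:,::-1])
E
```

```text
(no output)
```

View pics/side31.png

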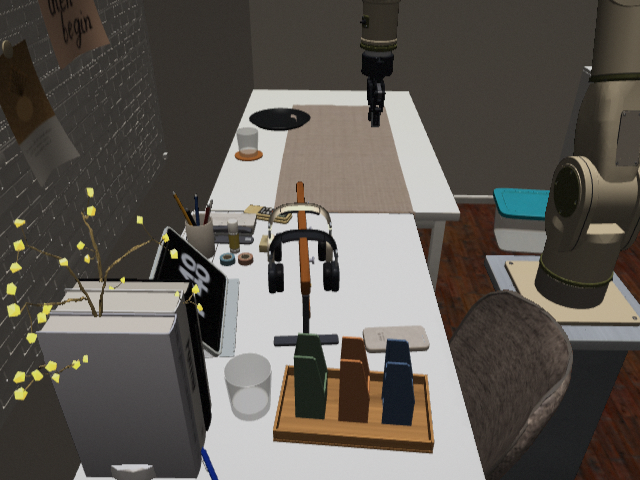

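View pics/top31.png

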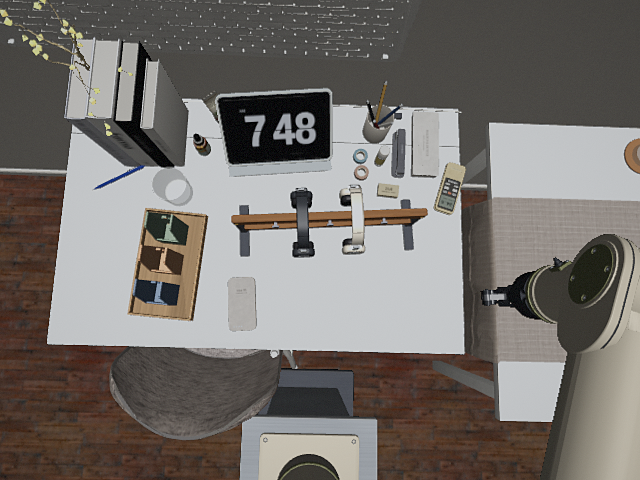

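Everything is in place: pockets upright in the tray (295–410, 340–420 in the side view), and both headsets straddling the rail (top view, columns 303 and 353). The bystanders have not moved. Handing in.

```bash
python3 -c "
from workcell import manip
print(manip.hand_in())"
```

```text
the job is handed in; nothing more can be done
None
```

The job is done and handed in at about 50 s of the 210 s allowed.

- **Pockets:** All three were there. I lifted each about 20 mm, drew it off the stud with no noticeable side force, and stood it upright in the tray.
- **Headsets:** With the rail clear, I hung both by the headband between the studs, one cup in front and one behind.

**Last checks:** In the final pictures from both cameras, the pockets stand in a row in the tray and both headsets straddle the rail. The candle glass, power bank and remote show no visible shift. The arm is well clear of everything. The highest wrist force I read was about 12 N, when setting the pockets down.

**What disagreed:**
- **Cream headset:** My first estimate of its centre was about 9 mm off. A side view after the lift showed this, so I corrected it before lowering.
- **Tray:** It shifted by 2–4 pixels (a few millimetres) around when I set down the last pocket. The pockets stayed upright and inside it.

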